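# Put the food tins away in the indexed pantry carousel

## Robot

A 7-joint arm with a two-finger parallel gripper is mounted at the origin on a cart in front of the work surface, level with it; the furniture and walls round the work are solid. World frame = base frame: x ahead of the robot, y to its left, z up, the work surface at z = 0. Lengths are in m, angles in rad, forces in N, time in s.
With the tool pointing down it reaches from about 0.425 to 0.925 m from the base axis. Payload 6.8 kg.
Tool frame: the origin (TCP) lies midway between the tips of the shut fingers; the grasp point (between the pads) lies 19 mm behind it (bot.grasp_offset is the distance from the TCP to the grasp point, in m); z points along the fingers, y is the line along which they close (so a half turn about z gives the same grasp; the last joint's range is limited). The gripper opens to 85 mm and grips with 20 to 120 N. Pads are 22 mm wide; open, the fingers measure 114 mm over their backs; the gripper's body (76 mm by 85 mm) begins 54 mm behind the grasp point. The pads swing forward as they close: fully open they stand 13 mm farther back than shut.
Start: joints at [-1.425, 0.477, 0.022, 1.555, -0.011, 1.109, -0.083], TCP at [0.169, 0.653, 0.231] pointing down, gripper open.
Joint ranges: [-2.96, 2.96], [-0.34, 2.1], [-1.41, 1.46], [0.24, 2.44], [-1.37, 4.51], [0.17, 1.92], [-2.96, 2.96]. Speed limits (rad/s): [2.39, 2.39, 3.14, 3.14, 3.14, 3.14, 3.14].

## Interface

Orientations are given as a rotation vector (axis times angle).
In Python, from plant import get_state, capture, calibration, finish_job, bot gives the robot as it stands.
- The arm moves only by the tool step_arm, never from a script. Its argument "targets" is a list of rows, each an object of numbers: "dx", "dy", "dz": the shift along the tool's x, y, z in units of 50 mm (1.0 is 50 mm); "rx", "ry", "rz": the turn, a rotation vector about the tool's x, y, z in degrees. A call has 1 to 12 rows; each row shifts and turns the commanded pose from where the row before left it, along the tool's axes as they then stand; what a row does not reach is not made up. A row lasts 1/8 s, in which the tool goes at most 62.5 mm and 10.7 degrees, less where a joint would pass 70% of its speed; a pose out of reach is approached as far as the arm can. A call is refused whole if a number of a shift passes 1 or a number of a turn 10.7, either way. A call with a gripper value outside its range is refused whole. "jaw" is the opening, from 0 (shut) to 1 (fully open), set as the call begins (left out, the last holds). The fingers move at their own pace and stop on an object; the grip force is fixed at half the most. Time passes only in rows, so rows that do not move let the fingers close. It gives the time, the measured TCP pose, the force, the opening and the grip force at its end, in the units of the state.
- get_state(): the state, without advancing time (a new reading comes with each control period).
- capture(name): name is "scene" or "top" or "wrist"; returns (picture, depth): 384x512x3 uint8, blue, green, red; 384x512 float32, m along the optical axis (not along the pixel's ray), 0 where there is no reading.
- calibration(name): a dict with "intrinsics" (3x3 intrinsics, pixels), "D" ([k1, k2, p1, p2, k3] as OpenCV has them; the pictures are not rectified), "R" (3x3) and "t" (3): a world point X has camera coordinates R X + t. Camera axes: x right, y down, z forward; pixel columns grow to the right and rows downward; lengths in m; the calibration is good to about 2 mm. A picture is of the moment at which its call begins: read the wrist's pose just before it. calibration takes no time and is no camera call; for the wrist camera it gives the pose at the moment of the call.
- finish_job(): hands the job in; it is judged then, once.
The state is a dict: "time_s": time; "joint_pos": joint angles; "dq": joint speeds; "joint_torque": joint torques, N m; "tool_pos": TCP position; "eef_rot": TCP orientation; "wrist_force": force on the tool from outside, world axes, zero at the start; "ft_torque": the same for the moment, N m; "gripper_width": opening from 0.0 (shut) to 1.0 (fully open); "grip_force": force on a finger pad.
Only numpy, scipy, OpenCV 4.12 (cv2) and the standard library are available. Lean on these libraries where they do the work, as an engineer would, in place of code of your own. Each camera call takes 0.05 s, during which the arm holds its last target. There are 200 camera calls.

## Task

Put all the food tins on the worktop away in the pantry carousel, one to a cup: slide the thumb latch back so that the flap springs open, stand each tin upright in the cup under the opening (set it down, do not drop it), and bring the next cup round by pulling up the plunger knob, swinging the crank to the next hole and letting the plunger snap in. Finish with an empty cup under the opening, so that the next tin can go straight in, the plunger fully home in a hole, and the flap pressed shut until the latch holds it; do not tip a tin, and do not knock over or shove away the mug, the small pot, the jam jar or the pepper mill that stand about.

Things in the scene. Friction and masses are not known exactly. Their poses are not given: they have to be found in the camera images.
- carousel_box: pantry carousel: closed white box, 212 mm deep (x), 330 wide (y), 96 high to its aluminium deck, clear front window, fixed. Origin at the centre of its underside; -x is its front (to the robot), +y its left. Right end (-y) of the deck: loading opening 116 mm (x) by 76 (y), shut by the grey flap. Left end (+y): steel index plate and crank
- loading_bay (a point): fixed point under the middle of the loading opening, at the level of the cups' floor (14 mm above the worktop, 82 mm below the deck top)
- bay_0 (a point): centre of the floor of one of the four cups on the turntable inside the box (cup bore 64 mm, walls 34 mm high above this point, cup centres 64 mm from the table's upright axis, 90 degrees apart). It turns with the crank; it is under the opening when it coincides with loading_bay
- bay_1 (a point): centre of the floor of one of the four cups on the turntable inside the box (cup bore 64 mm, walls 34 mm high above this point, cup centres 64 mm from the table's upright axis, 90 degrees apart). It turns with the crank; it is under the opening when it coincides with loading_bay
- bay_2 (a point): centre of the floor of one of the four cups on the turntable inside the box (cup bore 64 mm, walls 34 mm high above this point, cup centres 64 mm from the table's upright axis, 90 degrees apart). It turns with the crank; it is under the opening when it coincides with loading_bay
- bay_3 (a point): centre of the floor of one of the four cups on the turntable inside the box (cup bore 64 mm, walls 34 mm high above this point, cup centres 64 mm from the table's upright axis, 90 degrees apart). It turns with the crank; it is under the opening when it coincides with loading_bay
- crank (a joint): angle (rad) of the index crank on the deck, counter-clockwise from above, endless; a belt couples it 1:1 to the turntable, same direction. It has holes at 0, 90, 180, 270 degrees (multiples of pi/2), each with about 0.035 rad of play either way; 0 at the start, the arm then pointing to the box's +x
- crank_axis (a point): the crank's upright axis, at the top of the round steel index plate (120 mm across, 6 mm above the deck). The arm's top is 14 mm above this point and reaches 57 mm out
- plunger (a joint): lift (m) of the spring plunger at the end of the crank arm: 0 = pin fully home in a hole, 0.014 = fully pulled up; it must be above 0.0085 for the crank to turn. The spring pulls it down with about 3 N at 0 and 6 N at 0.014; let go between holes, the pin rides on the plate and drops into the next hole
- plunger_knob (a point): middle of the plunger's black round knob (27 mm across, 26 mm high, swivels freely on the pin), 45 mm out from the crank axis and, when home, 42 mm above the index plate. Below the knob is a barrel 18 mm across; 28 mm below this point is the arm's top
- latch (a joint): slide (m) of the black thumb latch towards the box's +x (away from the robot): 0 = holding, 0.014 = fully back; the flap is let go at about 0.009. A spring of 1 to 2 N returns it
- latch_tab (a point): middle of the top of the latch's thumb tab, a ribbed block 14 mm (along x, its sliding direction) by 16 mm (y) by 22 mm high; its top is 27 mm above the deck, and the rails beside its foot are 6 mm high
- flap (a joint): opening angle (rad) of the grey loading flap: 0 = shut flat on the deck, 2.1 = fully open, leaning outwards past upright. A light spring throws it open when unlatched; shutting it takes 1 to 2 N at its edge, and 4 to 6 N over the last 20 mm, where its tongue pushes the latch aside and snaps under it (then about 0.006)
- flap_hinge (a point): middle of the flap's hinge line, along the box's x, at the right (-y) end of the deck, 3 mm above it. The flap is 128 mm wide (x), 5 mm thick and reaches 82 mm from the hinge; shut, it points to +y. At the middle of its free edge a steel tongue goes 8 mm further, under the latch's hook (up to 25 mm above the deck)
- tin_a: food tin with a green label, upright: 57 mm across, 72 mm high; origin at the centre of its underside, z up. The four are alike; some of them are absent in a run
- tin_b: food tin with a green label, upright: 57 mm across, 72 mm high; origin at the centre of its underside, z up. The four are alike; some of them are absent in a run
- tin_c: food tin with a green label, upright: 57 mm across, 72 mm high; origin at the centre of its underside, z up. The four are alike; some of them are absent in a run
- tin_d: food tin with a green label, upright: 57 mm across, 72 mm high; origin at the centre of its underside, z up. The four are alike; some of them are absent in a run
- mug: white mug, 82 mm across (112 with its handle), 94 mm high; stands by, origin at the centre of its underside
- pepper_mill: wooden pepper mill, 58 mm across, 170 mm high; stands by, origin at the centre of its underside
- jam_jar: jam jar with a green lid, 62 mm across, 86 mm high; stands by, origin at the centre of its underside
- egg_pot: small striped ceramic pot, 41 mm across, 48 mm high, among the tins; stands by, origin at the centre of its underside
There are look-alikes about, which are no part of the job. What is shaped like the tin_a but pink or red is not meant.

How it is judged:
By the outcome, as a careful person would: the job done as asked, in the order asked, and still so for the second after the job is handed in, with the robot touching nothing.
Of tin_a, tin_b, tin_c, tin_d only 2 to 3 are there at a start; the rules pass over those that are not, and their reading is None.
At some moment in a run one of tin_a, tin_b, tin_c, tin_d may be knocked a few centimetres aside while the robot is not near it.
It also fails if it takes over 210 s, if anything falls off the work surface, if the arm or the gripper's body presses on something with over 40 N, if the wrist force passes 120 N, or if a joint passes its speed limit or range.

## Working session

There is one attempt and no reset: what is moved stays moved. The work goes in short steps, Python scripts to look and compute and a tool call to move; the robot and the scene stay as the last step left them, time stands still between calls to the robot, and variables do not carry over. Pictures are saved under pics/ and viewed, at most 14 in all, crops included, and the job is handed in when it is done.

Besides the shell and the picture viewer there is one more tool, called after "Request:" by a JSON object that holds its "method" and its "body", one argument or row to a line. step_arm: Moves the arm, as the interface text tells. Its arguments: {"type":"object","properties":{"targets":{"type":"array"},"jaw":{"type":"number"}},"required":["targets"]}

```bash
ls; mkdir -p pics
python3 - <<'E'
from plant import *
import cv2,numpy as np
s=get_state();print(s)
for n in("scene","top"):
    im,d=capture(n);cv2.imwrite(f"pics/{n}0.png",im);np.save(f"pics/{n}0.npy",d)
    c=calibration(n);print(n,c)
E
```

```text
pics
{'time_s': 0.0, 'joint_pos': array([-1.42509221,  0.47777725,  0.02231937,  1.55643902, -0.01155511,
        1.10930004, -0.08315235]), 'dq': array([-0.00012739,  0.00040763, -0.00047893, -0.00023387, -0.00031378,
       -0.0001337 ,  0.00120176]), 'joint_torque': array([-2.08545298e-04, -5.96436203e+01,  1.60744753e+00, -2.81197643e+01,
        1.23624664e-02,  9.05409863e-03, -2.65867413e-06]), 'tool_pos': array([0.16932299, 0.65281136, 0.23034587]), 'eef_rot': array([-3.97643613e-01, -3.11616930e+00,  2.81259793e-03]), 'wrist_force': array([-0.0686687 ,  0.8264294 ,  0.24873655]), 'ft_torque': array([ 0.02327961, -0.00570509,  0.04304774]), 'grip_force': 0.0, 'gripper_width': 0.9986491504565735}
scene {'intrinsics': array([[355.98459489,   0.        , 260.46906022],
       [  0.        , 355.98459489, 188.71825705],
       [  0.        ,   0.        ,   1.        ]]), 'D': array([-0.03865984,  0.        ,  0.        ,  0.        ,  0.        ]), 'R': array([[ 0.79567725, -0.60568231, -0.00683129],
       [-0.41403387, -0.53560998, -0.7360013 ],
       [ 0.44212405,  0.58844787, -0.67694566]]), 't': array([-0.41463831,  0.25556259,  1.08876185])}
top {'intrinsics': array([[359.74677551,   0.        , 261.33391422],
       [  0.        , 359.74677551, 190.77720621],
       [  0.        ,   0.        ,   1.        ]]), 'D': array([-0.03493947,  0.        ,  0.        ,  0.        ,  0.        ]), 'R': array([[-2.96397610e-01, -9.55064473e-01, -5.56519779e-04],
       [-8.94021149e-01,  2.77658126e-01, -3.51613637e-01],
       [ 3.35968215e-01, -1.03719901e-01, -9.36145042e-01]]), 't': array([0.08529663, 0.47637566, 1.24689722])}
```

View pics/scene0.png

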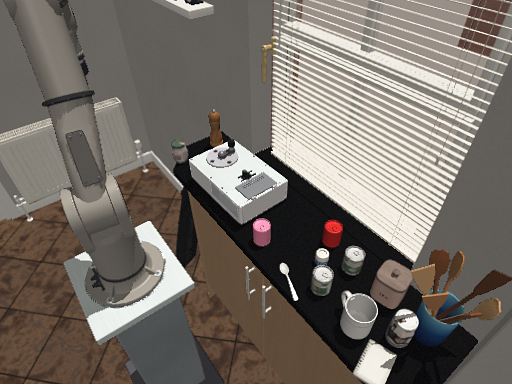

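View pics/top0.png

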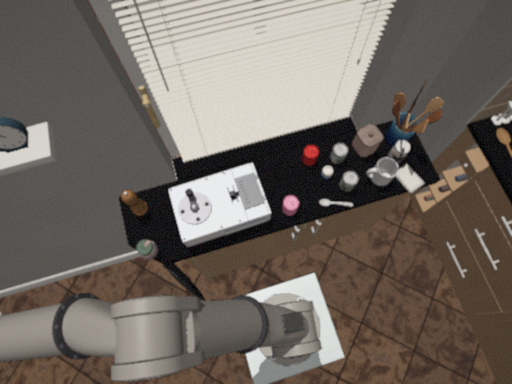

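The scene view shows the carousel at about (238,180), with the pepper mill and jam jar on its left. Pink (262,232) and red (332,234) look-alikes stand near it. Pale tins show at (321,280), (353,262) and (403,328), the egg pot is at (321,257), and the mug is at (357,315). Next I'll enlarge that area and measure.

```bash
cat > h.py <<'E'
from plant import *
import cv2,numpy as np
from scipy.spatial.transform import Rotation as Ro
def ray(c,u,v):
    p=cv2.undistortPoints(np.array([[[u,v]]],float),c["intrinsics"],c["D"])[0,0]
    R=c["R"];return -R.T@c["t"],R.T@np.array([p[0],p[1],1])
def onplane(c,u,v,z):
    o,d=ray(c,u,v);return o+d*(z-o[2])/d[2]
def proj(c,X):
    return cv2.projectPoints(np.array(X,float).reshape(-1,1,3),cv2.Rodrigues(c["R"])[0],c["t"],c["intrinsics"],c["D"])[0].reshape(-1,2)
def cloud(c,d):
    v,u=np.mgrid[0:d.shape[0],0:d.shape[1]]
    p=cv2.undistortPoints(np.stack([u,v],-1).reshape(-1,1,2).astype(float),c["intrinsics"],c["D"])[:,0]
    z=d.reshape(-1);P=np.c_[p*z[:,None],z]
    W=(P-c["t"])@c["R"];W[z==0]=np.nan
    return W.reshape(*d.shape,3)
E
python3 - <<'E'
from h import *
s=cv2.imread("pics/scene0.png");t=cv2.imread("pics/top0.png")
a=cv2.resize(s[200:370,240:450],None,fx=2.5,fy=2.5,interpolation=3)
b=cv2.resize(t[110:230,160:430],None,fx=2.5,fy=2.5,interpolation=3)
cv2.imwrite("pics/cs.png",cv2.resize(s[225:350,290:430],None,fx=4.2,fy=4.2,interpolation=cv2.INTER_CUBIC));cv2.imwrite("pics/ct.png",cv2.resize(t[110:260,160:430],None,fx=2.9,fy=2.9,interpolation=2))
c=calibration("top");W=cloud(c,np.load("pics/top0.npy"))
for n,u,v in [("t1",340,153),("t2",349,181),("t3",401,149),("pot",327,172),("mug",383,172),("red",311,156),("pink",290,206),("pepper",135,205),("jam",147,247),("deck",220,215),("knob",194,196),("flap",249,192),("tab",235,196),("plate",190,210)]:
    print(n,W[v,u].round(3),W[v-2:v+3,u-2:u+3,2].round(3).min())
E
```

```text
t1 [ 0.546 -0.403  0.07 ] 0.064
t2 [ 0.427 -0.394  0.065] 0.064
t3 [ 0.483 -0.628  0.093] 0.093
pot [ 0.491 -0.33   0.054] 0.041
mug [ 0.44  -0.562  0.007] 0.003
red [ 0.566 -0.289  0.072] nan
pink [ 0.397 -0.145  0.07 ] 0.064
pepper [0.567 0.401 0.081] 0.064
jam [0.398 0.387 0.086] 0.081
deck [0.433 0.111 0.092] 0.092
knob [0.523 0.181 0.114] 0.1
flap [ 0.483 -0.014  0.102] nan
tab [0.484 0.04  0.101] 0.092
plate [0.48  0.209 0.103] 0.098
```

View pics/cs.png

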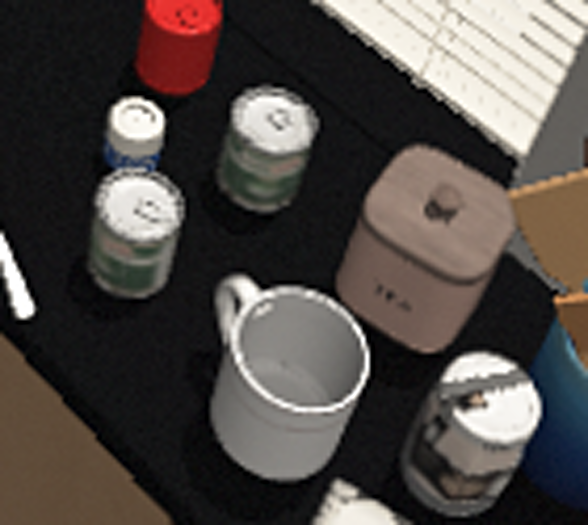

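View pics/ct.png

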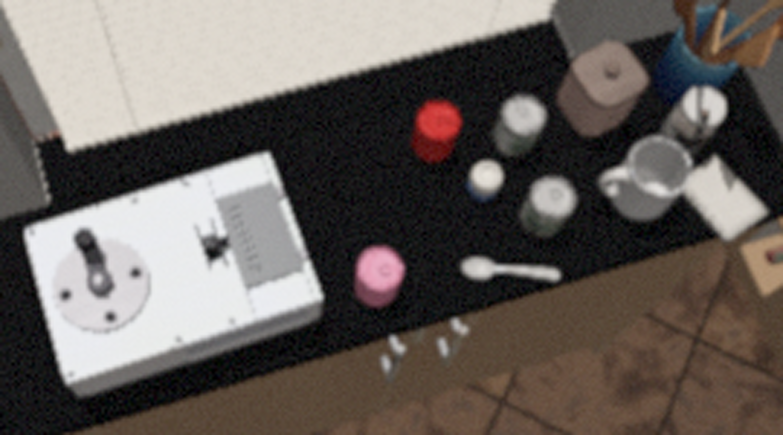

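Candidates for "tin with a green label":
- Scene (353,262) and (321,280): silver lid and a green band, tops at 0.065–0.07 m. These match the tins.
- Scene (403,328): a white jar with a dark pattern, 0.093 m high. Not a tin.
- Scene (332,234) red and (262,232) pink: look-alikes, not meant.

The enlarged crop confirms two real tins. Now the box pose.

Run:
```python
from h import *
for n in("top","scene"):
    c=calibration(n);im=cv2.imread(f"pics/{n}0.png");W=cloud(c,np.load(f"pics/{n}0.npy"))
    m=((W[...,2]>.084)&(W[...,2]<.16)&(W[...,0]>.3)&(W[...,0]<.66)&(W[...,1]>-.1)&(W[...,1]<.32)).astype(np.uint8)*255
    m=cv2.morphologyEx(m,cv2.MORPH_CLOSE,np.ones((7,7)))
    m=cv2.morphologyEx(m,cv2.MORPH_OPEN,np.ones((9,9)))
    cn=max(cv2.findContours(m,0,1)[0],key=cv2.contourArea)[:,0]
    P=np.array([onplane(c,u,v,.096)[:2] for u,v in cn])
    r=cv2.minAreaRect((P*1000).astype(np.float32));print(n,r)
    # tin tops: bright blobs
    if n=="top": Q=[("t1",340,149),("t2",350,179)]
    for nm,x,y,h in [("t1",.546,-.403,.072),("t2",.427,-.394,.072),("pot",.491,-.33,.048)]:
        mm=(np.hypot(W[...,0]-x,W[...,1]-y)<.045)&(W[...,2]>h*.5)&(W[...,2]<h+.02)
        q=W[mm];top=q[q[:,2]>h-.012];print(nm,mm.sum(),len(top),((top.min(0)+top.max(0))/2).round(3),top.mean(0).round(3))
w=calibration("wrist");s=get_state();Rt=Ro.from_rotvec(s["eef_rot"]).as_matrix()
o=-w["R"].T@w["t"];print("cam in tool",Rt.T@(o-s["tool_pos"]),"\n",(w["R"]@Rt).round(3),w["intrinsics"][0,0]);print(Rt.round(3))
```

```text
top ((486.1979064941406, 101.10224151611328), (216.00796508789062, 330.4898681640625), 1.8319554328918457)
t1 211 169 [ 0.56  -0.41   0.069] [ 0.56  -0.409  0.07 ]
t2 221 184 [ 0.436 -0.403  0.069] [ 0.436 -0.402  0.07 ]
pot 99 86 [ 0.5   -0.338  0.046] [ 0.499 -0.337  0.046]
scene ((484.1361999511719, 97.13762664794922), (219.55270385742188, 342.37554931640625), 1.8074394464492798)
t1 366 275 [ 0.56  -0.41   0.068] [ 0.558 -0.41   0.069]
t2 420 323 [ 0.436 -0.403  0.068] [ 0.435 -0.403  0.069]
pot 170 136 [ 0.5   -0.34   0.044] [ 0.498 -0.34   0.046]
cam in tool [ 0.06883206 -0.00064608 -0.14267457] 
 [[ 0.001  1.    -0.   ]
 [-0.962  0.001 -0.272]
 [-0.272  0.     0.962]] 297.2080529373685
[[-0.968  0.251 -0.   ]
 [ 0.251  0.968 -0.002]
 [-0.    -0.002 -1.   ]]
```

Request:
{"method": "step_arm", "body": {
  "targets": [
    {"rz": -8.15, "dz": -0.3},
    {"rz": -8.15, "dz": -0.3},
    {"dx": -0.4, "dy": -0.8},
    {"dx": -0.4, "dy": -0.8},
    {"dx": -0.4, "dy": -0.8},
    {"dx": -0.4, "dy": -0.8},
    {"dx": -0.4, "dy": -0.8},
    {"dx": -0.4, "dy": -0.8},
    {"dx": -0.4, "dy": -0.8},
    {"dx": -0.4, "dy": -0.8},
    {"dx": -0.4, "dy": -0.8},
    {"dx": -0.4, "dy": -0.8}
  ],
  "jaw": 0.3
}}

```text
invalid input
```

Request:
{"method": "step_arm", "body": {
  "targets": [
    {"dx": 0, "dy": 0, "dz": -0.3, "rx": 0, "ry": 0, "rz": -8.15},
    {"dx": 0, "dy": 0, "dz": -0.3, "rx": 0, "ry": 0, "rz": -8.15}
  ],
  "jaw": 0.3
}}

```text
time_s: 0.35
tool_pos: [0.1693, 0.6529, 0.2608]
eef_rot: [0.056, -3.141, 0.003]
wrist_force: [0.6, 0.3, 0.1]
gripper_width: 0.606
grip_force: 0.0
```

Request:
{"method": "step_arm", "body": {
  "targets": [
    {"dx": -0.4, "dy": -0.8, "dz": 0, "rx": 0, "ry": 0, "rz": 0},
    {"dx": -0.4, "dy": -0.8, "dz": 0, "rx": 0, "ry": 0, "rz": 0},
    {"dx": -0.4, "dy": -0.8, "dz": 0, "rx": 0, "ry": 0, "rz": 0},
    {"dx": -0.4, "dy": -0.8, "dz": 0, "rx": 0, "ry": 0, "rz": 0},
    {"dx": -0.4, "dy": -0.8, "dz": 0, "rx": 0, "ry": 0, "rz": 0},
    {"dx": -0.4, "dy": -0.8, "dz": 0, "rx": 0, "ry": 0, "rz": 0},
    {"dx": -0.4, "dy": -0.8, "dz": 0, "rx": 0, "ry": 0, "rz": 0},
    {"dx": -0.4, "dy": -0.8, "dz": 0, "rx": 0, "ry": 0, "rz": 0},
    {"dx": -0.4, "dy": -0.8, "dz": 0, "rx": 0, "ry": 0, "rz": 0},
    {"dx": -0.4, "dy": -0.8, "dz": 0, "rx": 0, "ry": 0, "rz": 0},
    {"dx": -0.4, "dy": -0.8, "dz": 0, "rx": 0, "ry": 0, "rz": 0},
    {"dx": -0.4, "dy": -0.8, "dz": 0, "rx": 0, "ry": 0, "rz": 0}
  ],
  "jaw": 0
}}

```text
time_s: 1.85
tool_pos: [0.4244, 0.1795, 0.2612]
eef_rot: [0.048, -3.141, -0.0]
wrist_force: [0.9, 0.4, -0.0]
gripper_width: -0.002
grip_force: 0.0
```

Request:
{"method": "step_arm", "body": {
  "targets": [
    {"dx": -0.43, "dy": -0.9, "dz": 0, "rx": 0, "ry": 0, "rz": 0},
    {"dx": -0.43, "dy": -0.9, "dz": 0, "rx": 0, "ry": 0, "rz": 0},
    {"dx": 0, "dy": 0, "dz": 0, "rx": 0, "ry": 0, "rz": 0}
  ],
  "jaw": 0
}}

```text
time_s: 2.22
tool_pos: [0.4709, 0.0883, 0.2612]
eef_rot: [-0.037, 3.141, -0.002]
wrist_force: [0.1, 0.3, 0.4]
gripper_width: 0.0
grip_force: 0.0
```

Run:
```python
from h import *
s=get_state();c=calibration("wrist");im,d=capture("wrist")
np.savez("pics/w1.npz",im=im,d=d,**c);print(s["tool_pos"],s["eef_rot"])
cv2.imwrite("pics/w1.png",cv2.resize(im,None,fx=1.5,fy=1.5))
W=cloud(c,d)
q=W[(W[...,2]>.08)&(W[...,2]<.1)];print(np.median(q[:,2]))
# project box-based expected features
th=np.radians(1.83);ex=np.array([np.cos(th),np.sin(th),0]);ey=np.array([-np.sin(th),np.cos(th),0])
```

```text
[0.47085271 0.08831255 0.26120762] [-3.67315278e-02  3.14115847e+00 -1.93327202e-03]
0.0960932920159712
```

View pics/w1.png

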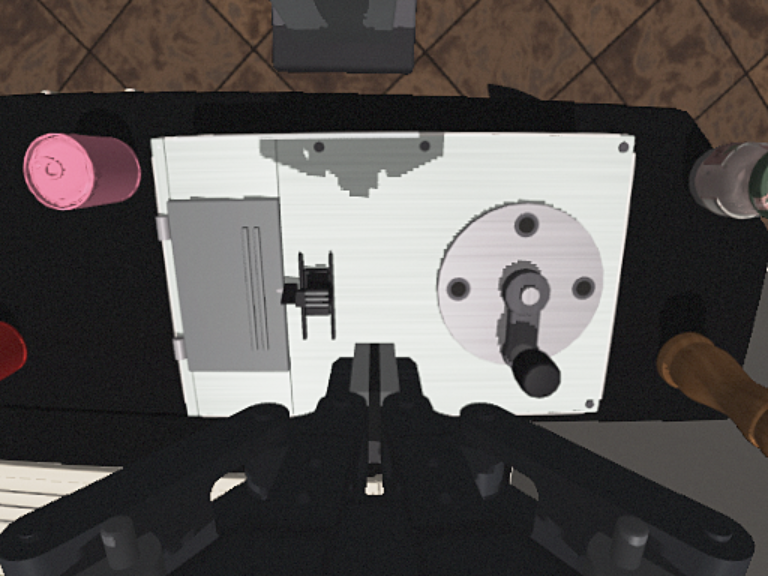

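The wrist view shows the flap at display (170–290, 197–370), the latch tab at (316,297), plate holes at (527,225), (458,289) and (583,288), and the crank knob at (539,373), with the crank pointing to +x. Image down is world +x. Measuring these.

```bash
python3 - <<'E'
from h import *
z=np.load("pics/w1.npz");c={k:z[k] for k in("intrinsics","D","R","t")}
g=lambda u,v,h:onplane(c,u/1.5,v/1.5,h)[:2]
H={n:g(*p,.102) for n,p in dict(front=(527,225),right=(458,289),left=(583,288)).items()}
print(H,"axis",(H["left"]+H["right"])/2, "radius",np.linalg.norm(H["left"]-H["right"])/2)
dl=H["left"]-H["right"];print("yaw from holes",np.degrees(np.arctan2(-dl[0],dl[1])))
for n,u,v,h in [("tab",316,297,.123),("tabback",316,312,.123),("knob",541,371,.157),("flapFR",278,197,.102),("flapBR",289,370,.102),("flapFL",170,200,.102),("flapBL",190,370,.102),("boxFL",152,138,.096),("boxFRt",634,137,.096),("boxBL",188,415,.096),("boxBRt",607,413,.096),("mill",690,352,.17)]:
    print(n,g(u,v,h).round(4))
W=cloud(c,z["d"])
for n,u,v in [("tab",316,290),("tab2",316,297),("tab3",316,303),("knob",541,371),("flap",230,280)]: print(n,W[int(v/1.5),int(u/1.5)].round(4))
E
python3 - <<'E'
import cv2
im=cv2.imread("pics/w1.png");cv2.imwrite("pics/w1c.png",cv2.resize(im[230:360,260:360],None,fx=4,fy=4,interpolation=2))
E
```

```text
{'front': array([0.43952455, 0.19137027]), 'right': array([0.48602149, 0.1473201 ]), 'left': array([0.48307605, 0.23727094])} axis [0.48454877 0.19229552] radius 0.0449995261778541
yaw from holes 1.8754769247559968
tab [0.4879 0.0499]
tabback [0.4984 0.0497]
knob [0.5218 0.1917]
flapFR [0.4251 0.0223]
flapBR [0.5518 0.0262]
flapFL [ 0.4282 -0.0517]
flapBL [ 0.5543 -0.049 ]
boxFL [ 0.3875 -0.0635]
boxFRt [0.3783 0.261 ]
boxBL [ 0.5971 -0.0574]
boxBRt [0.5878 0.2771]
mill [0.5023 0.2754]
tab [0.4826 0.0493 0.1236]
tab2 [0.4878 0.0493 0.1236]
tab3 [0.4919 0.0493 0.1238]
knob [0.5222 0.1917 0.1555]
flap [ 0.4831 -0.0144  0.1005]
```

View pics/w1c.png

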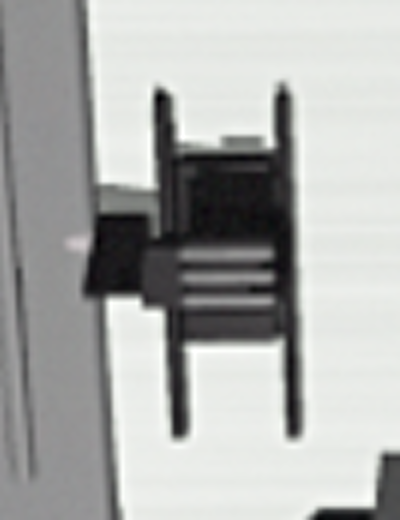

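The crop shows the tab's ribbed top at display y 290–307, centred at about (317,298). That puts the tab at (0.489, 0.050) with its top at z 0.1236, where 0.123 is expected. The hole radius comes out at 45.0 mm and the yaw at 1.88°, both consistent. Next I'll lower the shut fingers in front of the tab.

Request:
{"method": "step_arm", "body": {
  "targets": [
    {"dx": 0.17, "dy": -0.32, "dz": 0.2, "rx": 0, "ry": 0, "rz": -0.5},
    {"dx": 0.17, "dy": -0.32, "dz": 0.8, "rx": 0, "ry": 0, "rz": 0},
    {"dx": 0, "dy": 0, "dz": 0.8, "rx": 0, "ry": 0, "rz": 0},
    {"dx": 0, "dy": 0, "dz": 0.8, "rx": 0, "ry": 0, "rz": 0},
    {"dx": 0, "dy": 0, "dz": 0.5, "rx": 0, "ry": 0, "rz": 0},
    {"dx": 0, "dy": 0, "dz": 0, "rx": 0, "ry": 0, "rz": 0}
  ],
  "jaw": 0
}}

```text
time_s: 3.02
tool_pos: [0.4512, 0.0595, 0.1045]
eef_rot: [0.064, -3.136, 0.002]
wrist_force: [-0.4, 0.6, 1.5]
gripper_width: 0.001
grip_force: 0.0
```

Request:
{"method": "step_arm", "body": {
  "targets": [
    {"dx": -0.1, "dy": 0, "dz": 0, "rx": 0, "ry": 0, "rz": 0},
    {"dx": -0.1, "dy": 0, "dz": 0, "rx": 0, "ry": 0, "rz": 0},
    {"dx": -0.1, "dy": 0, "dz": 0, "rx": 0, "ry": 0, "rz": 0},
    {"dx": -0.1, "dy": 0, "dz": 0, "rx": 0, "ry": 0, "rz": 0},
    {"dx": 0, "dy": 0, "dz": 0, "rx": 0, "ry": 0, "rz": 0}
  ],
  "jaw": 0
}}

```text
time_s: 3.65
tool_pos: [0.4743, 0.0606, 0.1064]
eef_rot: [-0.062, 3.141, 0.0]
wrist_force: [-0.8, 0.9, 0.4]
gripper_width: -0.003
grip_force: 0.4
```

Request:
{"method": "step_arm", "body": {
  "targets": [
    {"dx": -0.06, "dy": -0.08, "dz": 0, "rx": 0, "ry": 0, "rz": 0},
    {"dx": -0.06, "dy": 0, "dz": 0, "rx": 0, "ry": 0, "rz": 0},
    {"dx": -0.06, "dy": 0, "dz": 0, "rx": 0, "ry": 0, "rz": 0},
    {"dx": 0, "dy": 0, "dz": 0, "rx": 0, "ry": 0, "rz": 0}
  ],
  "jaw": 0
}}

```text
time_s: 4.15
tool_pos: [0.483, 0.0565, 0.1061]
eef_rot: [0.061, -3.14, 0.001]
wrist_force: [-1.7, -2.0, -1.0]
gripper_width: -0.001
grip_force: 1.0
```

```bash
cat > fl.py <<'E'
from h import *
c=calibration("top");im,d=capture("top");W=cloud(c,d)
m=(W[...,2]>.11)&(W[...,2]<.19)&(W[...,1]<-.05)&(W[...,1]>-.14)&(W[...,0]>.4)&(W[...,0]<.57)
print("flap-up pts",m.sum(),W[m].mean(0).round(3) if m.any() else "",im.shape);cv2.imwrite("pics/last.png",im)
print(get_state()["tool_pos"],get_state()["wrist_force"])
E
python3 fl.py
```

```text
flap-up pts 0  (384, 512, 3)
[0.48287797 0.05650091 0.10611466] [-1.47580043 -1.28409157 -0.31382424]
```

Request:
{"method": "step_arm", "body": {
  "targets": [
    {"dx": -0.06, "dy": 0, "dz": 0, "rx": 0, "ry": 0, "rz": 0},
    {"dx": -0.04, "dy": 0, "dz": 0, "rx": 0, "ry": 0, "rz": 0},
    {"dx": 0, "dy": 0, "dz": 0, "rx": 0, "ry": 0, "rz": 0}
  ],
  "jaw": 0
}}

```text
time_s: 4.58
tool_pos: [0.4851, 0.0567, 0.1057]
eef_rot: [0.062, -3.135, 0.001]
wrist_force: [-9.1, -1.9, 6.9]
gripper_width: -0.006
grip_force: 5.0
```

```bash
python3 fl.py
```

```text
flap-up pts 274 [ 0.487 -0.089  0.155] (384, 512, 3)
[0.48515034 0.0567506  0.105742  ] [-8.93800761 -1.67794652  5.68229736]
```

Request:
{"method": "step_arm", "body": {
  "targets": [
    {"dx": 0.3, "dy": 0, "dz": 0, "rx": 0, "ry": 0, "rz": 0},
    {"dx": 0.2, "dy": 0, "dz": -0.3, "rx": 0, "ry": 0, "rz": 0},
    {"dx": 0, "dy": 0, "dz": -0.9, "rx": 0, "ry": 0, "rz": 0},
    {"dx": 0, "dy": -0.6, "dz": -0.9, "rx": 0, "ry": 0, "rz": 0},
    {"dx": -0.2, "dy": -0.9, "dz": -0.9, "rx": 0, "ry": 0, "rz": 0},
    {"dx": 0, "dy": 0, "dz": 0, "rx": 0, "ry": 0, "rz": 0}
  ],
  "jaw": 0.5
}}

```text
time_s: 5.38
tool_pos: [0.4789, -0.0203, 0.2589]
eef_rot: [-0.053, 3.131, 0.001]
wrist_force: [0.0, 0.3, -1.2]
gripper_width: 0.502
grip_force: 0.0
```

Run:
```python
from h import *
s=get_state();c=calibration("wrist");im,d=capture("wrist")
np.savez("pics/w2.npz",im=im,d=d,**c);print(s["tool_pos"],s["eef_rot"],s["joint_pos"].round(2))
cv2.imwrite("pics/w2.png",cv2.resize(im,None,fx=1.5,fy=1.5))
ct=calibration("top");W=cloud(ct,capture("top")[1])
for nm,x,y,h in [("t1",.56,-.41,.072),("t2",.436,-.403,.072)]:
    q=W[(np.hypot(W[...,0]-x,W[...,1]-y)<.07)&(W[...,2]>.06)&(W[...,2]<.085)];print(nm,len(q),((q.min(0)+q.max(0))/2).round(3))
q=W[(abs(W[...,0]-.56)<.1)&(abs(W[...,1]+.5)<.06)&(W[...,2]>.09)&(W[...,2]<.25)];print("caddy",len(q),q.min(0).round(3),q.max(0).round(3))
```

```text
[ 0.47889723 -0.02025146  0.25892589] [-5.27482606e-02  3.13098028e+00  1.48832592e-03] [-0.49  0.11  0.44  2.01 -0.06  1.03  1.58]
t1 168 [ 0.56  -0.41   0.069]
t2 182 [ 0.437 -0.402  0.07 ]
caddy 408 [ 0.46 -0.56  0.09] [ 0.66 -0.49  0.25]
```

View pics/w2.png

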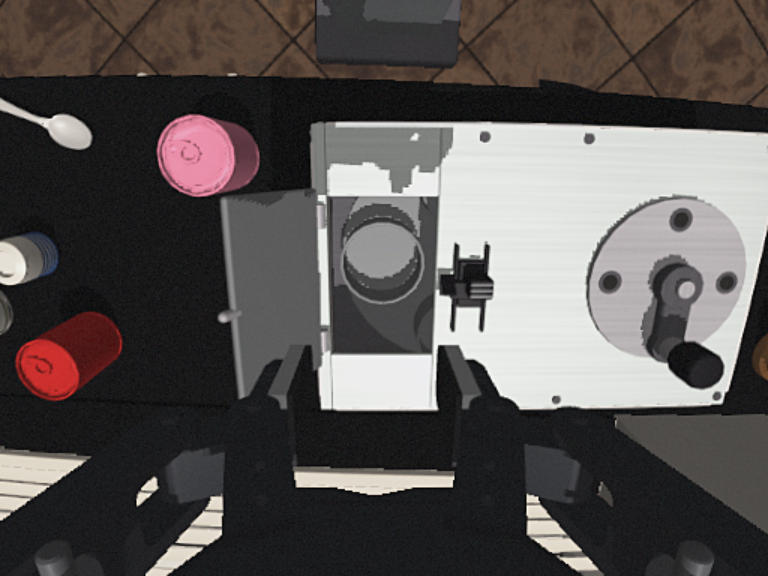

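The view shows the flap open (left, 220–320), the loading opening at (330–437, 195–353) and an empty cup under it with its rim at about (383,262). Computing the bay centre.

Run:
```python
from h import *
z=np.load("pics/w2.npz");c={k:z[k] for k in("intrinsics","D","R","t")}
g=lambda u,v,h:onplane(c,u/1.5,v/1.5,h)[:2].round(4)
for n,p in dict(FR=(330,196),BR=(331,353),FL=(438,196),BL=(434,353)).items(): print(n,g(*p,.096))
for n,p in dict(l=(342,260),r=(424,260),t=(383,219),b=(383,304)).items(): print("rim",n,g(*p,.048))
ax=np.array([.4845,.1923]);th=np.radians(1.88);ex=np.array([np.cos(th),np.sin(th)]);ey=np.array([-ex[1],ex[0]])
R=Ro.from_rotvec([-.0527,3.131,.0015]).as_matrix();print(R.round(3))
```

```text
FR [ 0.4339 -0.0518]
BR [ 0.5491 -0.0502]
FL [0.4314 0.021 ]
BL [0.5465 0.0266]
rim l [ 0.4888 -0.0461]
rim r [0.4865 0.0203]
rim t [ 0.4545 -0.0142]
rim b [ 0.5251 -0.0114]
[[-0.999 -0.034  0.01 ]
 [-0.034  0.999  0.001]
 [-0.01   0.001 -1.   ]]
```

Request:
{"method": "step_arm", "body": {
  "targets": [
    {"dx": 0, "dy": -0.3, "dz": -0.4, "rx": 0, "ry": 0, "rz": 10},
    {"dx": 0, "dy": -0.5, "dz": 0, "rx": 0, "ry": 0, "rz": 10},
    {"dx": 0, "dy": -0.5, "dz": 0, "rx": 0, "ry": 0, "rz": 10},
    {"dx": 0, "dy": -0.5, "dz": 0, "rx": 0, "ry": 0, "rz": 10}
  ],
  "jaw": 1
}}

```text
time_s: 5.98
tool_pos: [0.453, -0.102, 0.2735]
eef_rot: [-1.021, -2.969, 0.001]
wrist_force: [0.1, -0.6, 0.0]
gripper_width: 1.0
grip_force: 0.0
```

Request:
{"method": "step_arm", "body": {
  "targets": [
    {"dx": 0, "dy": 0, "dz": 0, "rx": 0, "ry": 0, "rz": 10},
    {"dx": 0, "dy": 0, "dz": 0, "rx": 0, "ry": 0, "rz": 10},
    {"dx": 0, "dy": 0, "dz": 0, "rx": 0, "ry": 0, "rz": 10},
    {"dx": 0, "dy": 0, "dz": 0, "rx": 0, "ry": 0, "rz": 10},
    {"dx": 0, "dy": 0, "dz": 0, "rx": 0, "ry": 0, "rz": 10},
    {"dx": -0.88, "dy": 0.28, "dz": 0, "rx": 0, "ry": 0, "rz": 0},
    {"dx": -0.88, "dy": 0.28, "dz": 0, "rx": 0, "ry": 0, "rz": 0},
    {"dx": -0.88, "dy": 0.28, "dz": 0, "rx": 0, "ry": 0, "rz": 0},
    {"dx": -0.88, "dy": 0.28, "dz": 0, "rx": 0, "ry": 0, "rz": 0},
    {"dx": -0.88, "dy": 0.28, "dz": 0, "rx": 0, "ry": 0, "rz": 0},
    {"dx": -0.88, "dy": 0.28, "dz": 0, "rx": 0, "ry": 0, "rz": 0},
    {"dx": 0, "dy": 0, "dz": 0, "rx": 0, "ry": 0, "rz": 0}
  ],
  "jaw": 1
}}

```text
time_s: 7.48
tool_pos: [0.5478, -0.3652, 0.2725]
eef_rot: [-2.179, -2.261, 0.005]
wrist_force: [0.1, 0.0, 0.9]
gripper_width: 1.003
grip_force: 0.0
```

```bash
cat > tins.py <<'E'
from h import *
def go(p,s):  # world target -> tool shift in units of 50 mm
    R=Ro.from_rotvec(s["eef_rot"]).as_matrix();return (R.T@(np.array(p)-s["tool_pos"])/.05).round(2)
def yaw(s):
    R=Ro.from_rotvec(s["eef_rot"]).as_matrix();return np.degrees(np.arctan2(R[1,0],R[0,0])).round(2)
def tins(cands):
    for n in("top","scene"):
        W=cloud(calibration(n),capture(n)[1])
        for nm,x,y in cands:
            q=W[(np.hypot(W[...,0]-x,W[...,1]-y)<.05)&(W[...,2]>.06)&(W[...,2]<.085)]
            if len(q): print(n,nm,len(q),((q.min(0)+q.max(0))/2).round(3),q.mean(0).round(3))
if __name__=="__main__":
    s=get_state();print(s["tool_pos"],yaw(s),s["joint_pos"].round(2),s["time_s"])
    tins([("t1",.56,-.41),("t2",.437,-.402)])
    c=calibration("wrist");im,d=capture("wrist");W=cloud(c,d)
    m=(np.hypot(W[...,0]-.56,W[...,1]+.41)<.06)&(W[...,2]>.062)&(W[...,2]<.085)
    q=W[m];print("wrist",len(q),((q.min(0)+q.max(0))/2).round(4));(u,v),r=cv2.minEnclosingCircle(np.argwhere(m)[:,::-1].astype(np.float32));print(u,v,r,onplane(c,u,v,.072).round(4))
    cv2.imwrite("pics/w3.png",im)
E
python3 tins.py
```

```text
[ 0.54777406 -0.36519781  0.27247173] 92.11 [ 0.01  0.49  0.7   1.58 -0.33  1.19  0.81] 7.475
top t1 27 [ 0.538 -0.414  0.069] [ 0.538 -0.414  0.07 ]
top t2 181 [ 0.436 -0.403  0.069] [ 0.436 -0.402  0.07 ]
scene t1 272 [ 0.561 -0.41   0.068] [ 0.558 -0.41   0.069]
scene t2 324 [ 0.436 -0.403  0.068] [ 0.435 -0.403  0.069]
wrist 1670 [ 0.5609 -0.4093  0.0678]
258.5204162597656 206.47959899902344 23.406248092651367 [ 0.5606 -0.4077  0.072 ]
```

Request:
{"method": "step_arm", "body": {
  "targets": [
    {"dx": -0.44, "dy": 0.11, "dz": 0, "rx": 0, "ry": 0, "rz": 0},
    {"dx": -0.44, "dy": 0.11, "dz": 0.3, "rx": 0, "ry": 0, "rz": 0},
    {"dx": 0, "dy": 0, "dz": 0.8, "rx": 0, "ry": 0, "rz": 0},
    {"dx": 0, "dy": 0, "dz": 0.8, "rx": 0, "ry": 0, "rz": 0},
    {"dx": 0, "dy": 0, "dz": 0.8, "rx": 0, "ry": 0, "rz": 0},
    {"dx": 0, "dy": 0, "dz": 0.8, "rx": 0, "ry": 0, "rz": 0},
    {"dx": 0, "dy": 0, "dz": 0.7, "rx": 0, "ry": 0, "rz": 0},
    {"dx": 0, "dy": 0, "dz": 0.4, "rx": 0, "ry": 0, "rz": 0},
    {"dx": 0, "dy": 0, "dz": 0, "rx": 0, "ry": 0, "rz": 0}
  ],
  "jaw": 1
}}

```text
time_s: 8.75
tool_pos: [0.5605, -0.4051, 0.0438]
eef_rot: [-2.174, -2.264, -0.0]
wrist_force: [-0.3, -0.0, 0.0]
gripper_width: 0.999
grip_force: 0.0
```

Request:
{"method": "step_arm", "body": {
  "targets": [
    {"dx": -0.08, "dy": 0, "dz": 0.08, "rx": 0, "ry": 0, "rz": 0},
    {"dx": 0, "dy": 0, "dz": 0, "rx": 0, "ry": 0, "rz": 0}
  ],
  "jaw": 1
}}

```text
time_s: 9.0
tool_pos: [0.5613, -0.4118, 0.0422]
eef_rot: [2.176, 2.263, 0.0]
wrist_force: [0.1, -0.4, 1.1]
gripper_width: 1.001
grip_force: 0.0
```

Request:
{"method": "step_arm", "body": {
  "targets": [
    {"dx": 0, "dy": 0, "dz": 0, "rx": 0, "ry": 0, "rz": 0},
    {"dx": 0, "dy": 0, "dz": 0, "rx": 0, "ry": 0, "rz": 0},
    {"dx": 0, "dy": 0, "dz": 0, "rx": 0, "ry": 0, "rz": 0},
    {"dx": 0, "dy": 0, "dz": 0, "rx": 0, "ry": 0, "rz": 0},
    {"dx": 0, "dy": 0, "dz": 0, "rx": 0, "ry": 0, "rz": 0},
    {"dx": 0, "dy": 0, "dz": 0, "rx": 0, "ry": 0, "rz": 0}
  ],
  "jaw": 0
}}

```text
time_s: 9.75
tool_pos: [0.5613, -0.4113, 0.0419]
eef_rot: [2.176, 2.264, 0.0]
wrist_force: [-1.2, -0.8, 5.4]
gripper_width: 0.653
grip_force: 64.2
```

Request:
{"method": "step_arm", "body": {
  "targets": [
    {"dx": 0, "dy": 0, "dz": -0.4, "rx": 0, "ry": 0, "rz": 0},
    {"dx": 0, "dy": 0, "dz": -0.8, "rx": 0, "ry": 0, "rz": 0},
    {"dx": 0, "dy": 0, "dz": -0.9, "rx": 0, "ry": 0, "rz": 0},
    {"dx": 0, "dy": 0, "dz": -0.9, "rx": 0, "ry": 0, "rz": 0},
    {"dx": 0, "dy": 0, "dz": -0.9, "rx": 0, "ry": 0, "rz": 0},
    {"dx": 0, "dy": 0, "dz": -0.7, "rx": 0, "ry": 0, "rz": 0},
    {"dx": 0, "dy": 0, "dz": 0, "rx": 0, "ry": 0, "rz": 0}
  ],
  "jaw": 0
}}

```text
time_s: 10.62
tool_pos: [0.5617, -0.4121, 0.2751]
eef_rot: [2.174, 2.26, 0.002]
wrist_force: [0.4, 0.7, -2.0]
gripper_width: 0.654
grip_force: 63.9
```

Request:
{"method": "step_arm", "body": {
  "targets": [
    {"dx": 0.5, "dy": -0.07, "dz": 0, "rx": 0, "ry": 0, "rz": 0},
    {"dx": 0.8, "dy": -0.12, "dz": 0, "rx": 0, "ry": 0, "rz": 0},
    {"dx": 0.8, "dy": -0.12, "dz": 0, "rx": 0, "ry": 0, "rz": 0},
    {"dx": 0.8, "dy": -0.12, "dz": 0, "rx": 0, "ry": 0, "rz": 0},
    {"dx": 0.8, "dy": -0.12, "dz": 0, "rx": 0, "ry": 0, "rz": 0},
    {"dx": 0.8, "dy": -0.12, "dz": 0, "rx": 0, "ry": 0, "rz": 0},
    {"dx": 0.8, "dy": -0.12, "dz": 0, "rx": 0, "ry": 0, "rz": 0},
    {"dx": 0.8, "dy": -0.12, "dz": 0, "rx": 0, "ry": 0, "rz": 0},
    {"dx": 0.8, "dy": -0.12, "dz": 0, "rx": 0, "ry": 0, "rz": 0},
    {"dx": 0.6, "dy": -0.07, "dz": 0, "rx": 0, "ry": 0, "rz": 0},
    {"dx": 0.47, "dy": -0.06, "dz": 0, "rx": 0, "ry": 0, "rz": 0},
    {"dx": 0, "dy": 0, "dz": 0, "rx": 0, "ry": 0, "rz": 0}
  ],
  "jaw": 0
}}

```text
time_s: 12.12
tool_pos: [0.4861, -0.013, 0.27]
eef_rot: [-2.172, -2.268, 0.002]
wrist_force: [-0.2, -0.1, -1.3]
gripper_width: 0.656
grip_force: 64.0
```

Run:
```python
from tins import *
s=get_state();print(s["tool_pos"],yaw(s),s["joint_pos"].round(2),s["time_s"],"go",go([.490,-.0155,.2],s))
c=calibration("wrist");im,d=capture("wrist");cv2.imwrite("pics/w4.png",im)
W=cloud(c,d);R=Ro.from_rotvec(s["eef_rot"]).as_matrix()
T=(W-s["tool_pos"])@R
m=(abs(T[...,0])<.04)&(abs(T[...,1])<.024)&(T[...,2]>-.045)&(T[...,2]<-.02);q=T[m];print("tin in tool",len(q),q.min(0).round(4),q.max(0).round(4))
```

```text
[ 0.48614729 -0.01301785  0.27004473] 92.48 [-0.68  0.13  0.64  1.98 -0.09  1.06  0.05] 12.125 go [-0.05  0.08  1.4 ]
tin in tool 11738 [-0.0274 -0.024  -0.0322] [ 0.0303  0.024  -0.02  ]
```

Request:
{"method": "step_arm", "body": {
  "targets": [
    {"dx": -0.04, "dy": 0.08, "dz": 0, "rx": 0, "ry": 0, "rz": -0.5},
    {"dx": 0, "dy": 0, "dz": 0.5, "rx": 0, "ry": 0, "rz": 0},
    {"dx": 0, "dy": 0, "dz": 0.8, "rx": 0, "ry": 0, "rz": 0},
    {"dx": 0, "dy": 0, "dz": 0.7, "rx": 0, "ry": 0, "rz": 0},
    {"dx": 0, "dy": 0, "dz": 0.4, "rx": 0, "ry": 0, "rz": 0},
    {"dx": 0, "dy": 0, "dz": 0, "rx": 0, "ry": 0, "rz": 0}
  ],
  "jaw": 0
}}

```text
time_s: 12.92
tool_pos: [0.4904, -0.0182, 0.1497]
eef_rot: [-2.169, -2.271, 0.005]
wrist_force: [-0.0, -0.4, -1.1]
gripper_width: 0.654
grip_force: 64.0
```

Request:
{"method": "step_arm", "body": {
  "targets": [
    {"dx": 0.06, "dy": 0, "dz": 0, "rx": 0, "ry": 0, "rz": 0},
    {"dx": 0, "dy": 0, "dz": 0.4, "rx": 0, "ry": 0, "rz": 0},
    {"dx": 0, "dy": 0, "dz": 0.4, "rx": 0, "ry": 0, "rz": 0},
    {"dx": 0, "dy": 0, "dz": 0, "rx": 0, "ry": 0, "rz": 0},
    {"dx": 0, "dy": 0, "dz": 0, "rx": 0, "ry": 0, "rz": 0}
  ],
  "jaw": 0
}}

```text
time_s: 13.55
tool_pos: [0.4921, -0.0138, 0.1121]
eef_rot: [2.167, 2.273, 0.002]
wrist_force: [-0.8, 0.5, -1.1]
gripper_width: 0.655
grip_force: 64.1
```

Request:
{"method": "step_arm", "body": {
  "targets": [
    {"dx": -0.01, "dy": -0.03, "dz": 0.3, "rx": 0, "ry": 0, "rz": 0},
    {"dx": 0, "dy": 0, "dz": 0.2, "rx": 0, "ry": 0, "rz": 0},
    {"dx": 0, "dy": 0, "dz": 0.2, "rx": 0, "ry": 0, "rz": 0},
    {"dx": 0, "dy": 0, "dz": 0.2, "rx": 0, "ry": 0, "rz": 0},
    {"dx": 0, "dy": 0, "dz": 0, "rx": 0, "ry": 0, "rz": 0},
    {"dx": 0, "dy": 0, "dz": 0, "rx": 0, "ry": 0, "rz": 0}
  ],
  "jaw": 0
}}

```text
time_s: 14.3
tool_pos: [0.4898, -0.0144, 0.066]
eef_rot: [2.167, 2.274, -0.0]
wrist_force: [-0.9, -0.5, -0.9]
gripper_width: 0.652
grip_force: 64.1
```

Request:
{"method": "step_arm", "body": {
  "targets": [
    {"dx": 0, "dy": 0, "dz": 0.08, "rx": 0, "ry": 0, "rz": 0},
    {"dx": 0, "dy": 0, "dz": 0.06, "rx": 0, "ry": 0, "rz": 0},
    {"dx": 0, "dy": 0, "dz": 0.04, "rx": 0, "ry": 0, "rz": 0},
    {"dx": 0, "dy": 0, "dz": 0, "rx": 0, "ry": 0, "rz": 0}
  ],
  "jaw": 0
}}

```text
time_s: 14.8
tool_pos: [0.4896, -0.0143, 0.0568]
eef_rot: [-2.167, -2.274, 0.0]
wrist_force: [-0.6, -0.1, -1.5]
gripper_width: 0.653
grip_force: 64.1
```

Request:
{"method": "step_arm", "body": {
  "targets": [
    {"dx": 0, "dy": 0, "dz": 0.02, "rx": 0, "ry": 0, "rz": 0},
    {"dx": 0, "dy": 0, "dz": 0.02, "rx": 0, "ry": 0, "rz": 0},
    {"dx": 0, "dy": 0, "dz": 0, "rx": 0, "ry": 0, "rz": 0}
  ],
  "jaw": 0
}}

```text
time_s: 15.18
tool_pos: [0.4905, -0.0143, 0.0557]
eef_rot: [2.167, 2.274, 0.002]
wrist_force: [-1.3, 0.7, 8.1]
gripper_width: 0.655
grip_force: 64.8
```

Request:
{"method": "step_arm", "body": {
  "targets": [
    {"dx": 0, "dy": 0, "dz": 0, "rx": 0, "ry": 0, "rz": 0},
    {"dx": 0, "dy": 0, "dz": 0, "rx": 0, "ry": 0, "rz": 0},
    {"dx": 0, "dy": 0, "dz": 0, "rx": 0, "ry": 0, "rz": 0}
  ],
  "jaw": 0.8
}}

```text
time_s: 15.55
tool_pos: [0.4897, -0.0144, 0.0549]
eef_rot: [-2.167, -2.274, 0.0]
wrist_force: [0.4, -0.5, -0.0]
gripper_width: 0.798
grip_force: 0.0
```

Request:
{"method": "step_arm", "body": {
  "targets": [
    {"dx": 0, "dy": 0, "dz": -0.2, "rx": 0, "ry": 0, "rz": 0},
    {"dx": 0, "dy": 0, "dz": -0.4, "rx": 0, "ry": 0, "rz": 0},
    {"dx": 0, "dy": 0, "dz": -0.8, "rx": 0, "ry": 0, "rz": 0},
    {"dx": 0, "dy": 0, "dz": -0.9, "rx": 0, "ry": 0, "rz": 0},
    {"dx": 0, "dy": 0, "dz": -0.9, "rx": 0, "ry": 0, "rz": 0},
    {"dx": 0, "dy": 0, "dz": -0.6, "rx": 0, "ry": 0, "rz": 0},
    {"dx": 0, "dy": 0, "dz": 0, "rx": 0, "ry": 0, "rz": 0}
  ],
  "jaw": 0.8
}}

```text
time_s: 16.42
tool_pos: [0.4911, -0.0144, 0.2476]
eef_rot: [2.166, 2.272, 0.008]
wrist_force: [0.6, 0.1, 0.1]
gripper_width: 0.804
grip_force: 0.0
```

```bash
cat > bay.py <<'E'
from tins import *
import sys
s=get_state();c=calibration("wrist");im,d=capture("wrist");W=cloud(c,d);print(s["tool_pos"],yaw(s),s["time_s"])
cv2.imwrite(f"pics/{sys.argv[1]}.png",im)
m=(abs(W[...,0]-.49)<.05)&(abs(W[...,1]+.0135)<.034)
for a,b in((0,.03),(.04,.055),(.055,.075),(.075,.095)):
    q=W[m&(W[...,2]>a)&(W[...,2]<b)];print(a,b,len(q),((q.min(0)+q.max(0))/2).round(3) if len(q) else "")
q=W[(W[...,2]>.135)&(W[...,2]<.18)&(np.hypot(W[...,0]-.4845,W[...,1]-.1923)<.07)];print("knob",len(q),q.mean(0).round(4) if len(q) else "",q[:,2].max() if len(q) else "")
E
python3 bay.py w5
```

```text
[ 0.49109968 -0.0144214   0.24760039] 92.75 16.425
0 0.03 1475 [ 0.49  -0.016  0.019]
0.04 0.055 286 [ 0.49  -0.006  0.047]
0.055 0.075 100 [0.487 0.004 0.065]
0.075 0.095 2253 [ 0.488 -0.017  0.082]
knob 0
```

Run:
```python
from tins import *
z=np.load("pics/w2.npz");c={k:z[k] for k in("intrinsics","D","R","t")};W=cloud(c,z["d"])
r=np.hypot(W[...,0]-.4845,W[...,1]-.1923)
for a,b in((0,.014),(.014,.03),(.03,.06)):
    q=W[(r>=a)&(r<b)];print(a,b,np.nanpercentile(q[:,2],[5,50,95,99.5]).round(4))
q=W[(r<.07)&(W[...,2]>.148)];print("knob top",len(q),((q.min(0)+q.max(0))/2).round(4),q.min(0),q.max(0))
s=get_state();print(go([.5295,.1938,.2],s))
```

```text
0 0.014 [0.116  0.1174 0.1215 0.1222]
0.014 0.03 [0.1012 0.1027 0.1169 0.118 ]
0.03 0.06 [0.101  0.1023 0.1553 0.1569]
knob top 607 [0.5288 0.1921 0.1529] [0.51576503 0.1791332  0.14809845] [0.54174741 0.20503549 0.1577625 ]
[4.12 0.99 0.93]
```

Request:
{"method": "step_arm", "body": {
  "targets": [
    {"dx": 0.7, "dy": 0.17, "dz": 0, "rx": 0, "ry": 0, "rz": 0},
    {"dx": 0.7, "dy": 0.17, "dz": 0, "rx": 0, "ry": 0, "rz": 0},
    {"dx": 0.7, "dy": 0.17, "dz": 0, "rx": 0, "ry": 0, "rz": 0},
    {"dx": 0.7, "dy": 0.17, "dz": 0, "rx": 0, "ry": 0, "rz": 0},
    {"dx": 0.7, "dy": 0.17, "dz": 0.3, "rx": 0, "ry": 0, "rz": 0},
    {"dx": 0.6, "dy": 0.14, "dz": 0.5, "rx": 0, "ry": 0, "rz": 0},
    {"dx": 0, "dy": 0, "dz": 0.5, "rx": 0, "ry": 0, "rz": 0},
    {"dx": 0, "dy": 0, "dz": 0, "rx": 0, "ry": 0, "rz": 0},
    {"dx": 0, "dy": 0, "dz": 0, "rx": 0, "ry": 0, "rz": 0}
  ],
  "jaw": 0.55
}}

```text
time_s: 17.6
tool_pos: [0.5294, 0.192, 0.1802]
eef_rot: [2.169, 2.273, -0.001]
wrist_force: [0.1, -0.4, 0.2]
gripper_width: 0.548
grip_force: 0.0
```

Run:
```python
from tins import *
s=get_state();print(s["tool_pos"],yaw(s),s["joint_pos"].round(2),go([.529,.1927,.128],s))
```

```text
[0.52941725 0.19203852 0.18021672] 92.69 [-0.88  0.38  0.53  1.91 -0.24  0.92 -0.18] [ 0.01 -0.01  1.04]
```

Request:
{"method": "step_arm", "body": {
  "targets": [
    {"dx": 0, "dy": 0, "dz": 0.4, "rx": 0, "ry": 0, "rz": 0},
    {"dx": 0, "dy": 0, "dz": 0.4, "rx": 0, "ry": 0, "rz": 0},
    {"dx": 0, "dy": 0, "dz": 0.24, "rx": 0, "ry": 0, "rz": 0},
    {"dx": 0, "dy": 0, "dz": 0, "rx": 0, "ry": 0, "rz": 0},
    {"dx": 0, "dy": 0, "dz": 0, "rx": 0, "ry": 0, "rz": 0}
  ],
  "jaw": 0.55
}}

```text
time_s: 18.23
tool_pos: [0.5299, 0.1929, 0.1289]
eef_rot: [2.167, 2.274, 0.002]
wrist_force: [0.1, 0.4, -0.0]
gripper_width: 0.548
grip_force: 0.0
```

Request:
{"method": "step_arm", "body": {
  "targets": [
    {"dx": 0, "dy": 0, "dz": 0, "rx": 0, "ry": 0, "rz": 0},
    {"dx": 0, "dy": 0, "dz": 0, "rx": 0, "ry": 0, "rz": 0},
    {"dx": 0, "dy": 0, "dz": 0, "rx": 0, "ry": 0, "rz": 0},
    {"dx": 0, "dy": 0, "dz": 0, "rx": 0, "ry": 0, "rz": 0},
    {"dx": 0, "dy": 0, "dz": 0, "rx": 0, "ry": 0, "rz": 0}
  ],
  "jaw": 0
}}

```text
time_s: 18.85
tool_pos: [0.5297, 0.1931, 0.1288]
eef_rot: [-2.167, -2.274, -0.002]
wrist_force: [-1.2, -1.4, 4.5]
gripper_width: 0.292
grip_force: 58.6
```

Request:
{"method": "step_arm", "body": {
  "targets": [
    {"dx": 0, "dy": 0, "dz": -0.12, "rx": 0, "ry": 0, "rz": 0},
    {"dx": 0, "dy": 0, "dz": -0.13, "rx": 0, "ry": 0, "rz": 0},
    {"dx": 0, "dy": 0, "dz": 0, "rx": 0, "ry": 0, "rz": 0},
    {"dx": 0, "dy": 0, "dz": 0, "rx": 0, "ry": 0, "rz": 0}
  ],
  "jaw": 0
}}

```text
time_s: 19.35
tool_pos: [0.5295, 0.1928, 0.1403]
eef_rot: [2.167, 2.274, 0.0]
wrist_force: [3.2, 0.4, -5.8]
gripper_width: 0.29
grip_force: 59.3
```

Run:
```python
from tins import *
s=get_state();print(s["tool_pos"],s["wrist_force"],yaw(s))
R=Ro.from_rotvec(s["eef_rot"]).as_matrix()
ax=np.array([.4845,.1923,0]);
for off in (0,90):
    p0=None
    for a in range(0,100,10):
        th=np.radians(a+off+1.88);p=ax+.045*np.array([np.cos(th),np.sin(th),0])
        if p0 is not None: print(off+a,(R.T@(p-p0)/.05).round(3))
        p0=p
```

```text
[0.52947172 0.19275043 0.14033082] [ 3.23524508  0.40245632 -5.8453463 ] 92.76
10 [ 0.156 -0.011 -0.   ]
20 [ 0.152 -0.038 -0.   ]
30 [ 0.143 -0.064 -0.   ]
40 [ 0.13  -0.088 -0.   ]
50 [ 0.113 -0.109 -0.   ]
60 [ 0.092 -0.127 -0.   ]
70 [ 0.068 -0.141 -0.   ]
80 [ 0.043 -0.151 -0.   ]
90 [ 0.016 -0.156 -0.   ]
100 [-0.011 -0.156 -0.   ]
110 [-0.038 -0.152 -0.   ]
120 [-0.064 -0.143 -0.   ]
130 [-0.088 -0.13  -0.   ]
140 [-0.109 -0.113 -0.   ]
150 [-0.127 -0.092 -0.   ]
160 [-0.141 -0.068 -0.   ]
170 [-0.151 -0.043 -0.   ]
180 [-0.156 -0.016  0.   ]
```

Request:
{"method": "step_arm", "body": {
  "targets": [
    {"dx": 0.156, "dy": -0.011, "dz": 0, "rx": 0, "ry": 0, "rz": 0},
    {"dx": 0.152, "dy": -0.038, "dz": 0, "rx": 0, "ry": 0, "rz": 0},
    {"dx": 0.143, "dy": -0.064, "dz": 0, "rx": 0, "ry": 0, "rz": 0},
    {"dx": 0.13, "dy": -0.088, "dz": 0, "rx": 0, "ry": 0, "rz": 0},
    {"dx": 0.113, "dy": -0.109, "dz": 0, "rx": 0, "ry": 0, "rz": 0},
    {"dx": 0.092, "dy": -0.127, "dz": 0, "rx": 0, "ry": 0, "rz": 0},
    {"dx": 0.068, "dy": -0.141, "dz": 0, "rx": 0, "ry": 0, "rz": 0},
    {"dx": 0.043, "dy": -0.151, "dz": 0, "rx": 0, "ry": 0, "rz": 0},
    {"dx": 0.016, "dy": -0.156, "dz": 0, "rx": 0, "ry": 0, "rz": 0},
    {"dx": 0, "dy": 0, "dz": 0, "rx": 0, "ry": 0, "rz": 0},
    {"dx": 0, "dy": 0, "dz": 0, "rx": 0, "ry": 0, "rz": 0}
  ],
  "jaw": 0
}}

```text
time_s: 20.72
tool_pos: [0.481, 0.2372, 0.1401]
eef_rot: [-2.164, -2.274, 0.002]
wrist_force: [-1.4, 5.5, -5.5]
gripper_width: 0.292
grip_force: 59.4
```

Request:
{"method": "step_arm", "body": {
  "targets": [
    {"dx": 0, "dy": 0.03, "dz": 0, "rx": 0, "ry": 0, "rz": 0},
    {"dx": 0, "dy": 0, "dz": 0.12, "rx": 0, "ry": 0, "rz": 0},
    {"dx": 0, "dy": 0, "dz": 0.12, "rx": 0, "ry": 0, "rz": 0},
    {"dx": 0, "dy": 0, "dz": 0, "rx": 0, "ry": 0, "rz": 0},
    {"dx": 0, "dy": 0, "dz": 0, "rx": 0, "ry": 0, "rz": 0}
  ],
  "jaw": 0
}}

```text
time_s: 21.35
tool_pos: [0.4841, 0.2374, 0.129]
eef_rot: [-2.166, -2.274, -0.002]
wrist_force: [0.6, 4.8, 0.6]
gripper_width: 0.293
grip_force: 60.0
```

Request:
{"method": "step_arm", "body": {
  "targets": [
    {"dx": 0, "dy": 0, "dz": 0, "rx": 0, "ry": 0, "rz": 0},
    {"dx": 0, "dy": 0, "dz": 0, "rx": 0, "ry": 0, "rz": 0},
    {"dx": 0, "dy": 0, "dz": 0, "rx": 0, "ry": 0, "rz": 0},
    {"dx": 0, "dy": 0, "dz": -0.4, "rx": 0, "ry": 0, "rz": 0},
    {"dx": 0, "dy": 0, "dz": -0.9, "rx": 0, "ry": 0, "rz": 0},
    {"dx": 0, "dy": 0, "dz": -0.9, "rx": 0, "ry": 0, "rz": 0},
    {"dx": -0.3, "dy": 0, "dz": -0.5, "rx": 0, "ry": 0, "rz": 0},
    {"dx": -0.9, "dy": 0, "dz": -0.3, "rx": 0, "ry": 0, "rz": 0},
    {"dx": -0.9, "dy": 0, "dz": 0, "rx": 0, "ry": 0, "rz": 0},
    {"dx": 0, "dy": 0, "dz": 0, "rx": 0, "ry": 0, "rz": 0}
  ],
  "jaw": 0.55
}}

```text
time_s: 22.6
tool_pos: [0.4895, 0.127, 0.2788]
eef_rot: [2.175, 2.266, -0.0]
wrist_force: [-0.2, 0.6, 0.5]
gripper_width: 0.55
grip_force: 0.0
```

```bash
python3 bay.py w6
python3 - <<'E'
from tins import *
tins([("t2",.437,-.402)])
c=calibration("wrist");W=cloud(c,capture("wrist")[1]);r=np.hypot(W[...,0]-.4845,W[...,1]-.1923)
q=W[(r<.07)&(W[...,2]>.148)&(W[...,2]<.175)];print("knob top",len(q),((q.min(0)+q.max(0))/2).round(4),q.min(0),q.max(0))
E
```

```text
[0.48953651 0.12703412 0.2788406 ] 92.35 22.6
0 0.03 857 [ 0.49  -0.031  0.019]
0.04 0.055 276 [ 0.491 -0.025  0.045]
0.055 0.075 0 
0.075 0.095 0 
knob 869 [0.4842 0.2356 0.1549] 0.15831003083268835
top t2 181 [ 0.437 -0.403  0.068] [ 0.437 -0.402  0.07 ]
scene t2 324 [ 0.437 -0.402  0.068] [ 0.435 -0.403  0.069]
knob top 834 [0.4841 0.2362 0.1531] [0.47084391 0.22313115 0.14822393] [0.49732782 0.24936729 0.15794384]
```

View pics/w6.png

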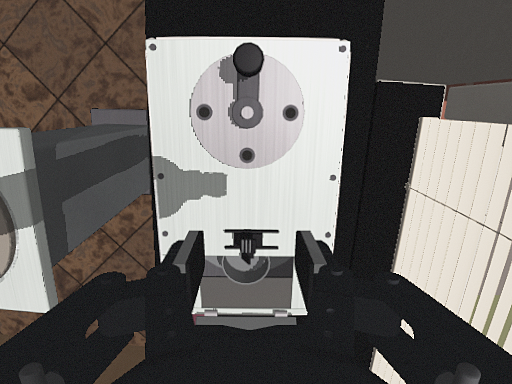

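The view shows the crank now pointing to +y (246,60) with the knob top at 0.158, so the plunger is home. An empty cup is under the opening (245,265). Now tin 2.

Request:
{"method": "step_arm", "body": {
  "targets": [
    {"dx": -0.5, "dy": -0.12, "dz": 0, "rx": 0, "ry": 0, "rz": 0},
    {"dx": -0.9, "dy": -0.12, "dz": 0, "rx": 0, "ry": 0, "rz": 0},
    {"dx": -0.9, "dy": -0.12, "dz": 0, "rx": 0, "ry": 0, "rz": 0},
    {"dx": -0.9, "dy": -0.12, "dz": 0, "rx": 0, "ry": 0, "rz": 0},
    {"dx": -0.9, "dy": -0.12, "dz": 0, "rx": 0, "ry": 0, "rz": 0},
    {"dx": -0.9, "dy": -0.12, "dz": 0, "rx": 0, "ry": 0, "rz": 0},
    {"dx": -0.9, "dy": -0.12, "dz": 0, "rx": 0, "ry": 0, "rz": 0},
    {"dx": -0.9, "dy": -0.12, "dz": 0, "rx": 0, "ry": 0, "rz": 0},
    {"dx": -0.9, "dy": -0.12, "dz": 0, "rx": 0, "ry": 0, "rz": 0},
    {"dx": -0.9, "dy": -0.12, "dz": 0, "rx": 0, "ry": 0, "rz": 0},
    {"dx": -0.8, "dy": -0.12, "dz": 0, "rx": 0, "ry": 0, "rz": 0},
    {"dx": -0.4, "dy": -0.12, "dz": 0, "rx": 0, "ry": 0, "rz": 0}
  ],
  "jaw": 1
}}

```text
time_s: 24.3
tool_pos: [0.4394, -0.364, 0.2783]
eef_rot: [-2.17, -2.271, 0.003]
wrist_force: [-0.2, 1.0, 0.4]
gripper_width: 1.001
grip_force: 0.0
```

Request:
{"method": "step_arm", "body": {
  "targets": [
    {"dx": 0, "dy": 0, "dz": 0.3, "rx": 0, "ry": 0, "rz": 0},
    {"dx": 0, "dy": 0, "dz": 0, "rx": 0, "ry": 0, "rz": 0}
  ],
  "jaw": 1
}}

```text
time_s: 24.55
tool_pos: [0.4405, -0.3596, 0.2615]
eef_rot: [-2.164, -2.273, 0.0]
wrist_force: [0.3, -0.1, 1.2]
gripper_width: 1.004
grip_force: 0.0
```

Run:
```python
from tins import *
s=get_state();print(s["tool_pos"],yaw(s),s["joint_pos"].round(2),s["time_s"])
tins([("t2",.437,-.402)])
c=calibration("wrist");im,d=capture("wrist");W=cloud(c,d)
m=(np.hypot(W[...,0]-.437,W[...,1]+.402)<.06)&(W[...,2]>.062)&(W[...,2]<.085)
q=W[m];p=(q.min(0)+q.max(0))/2;print("wrist",len(q),p.round(4),q.min(0),q.max(0),go([p[0],p[1],.042],s))
```

```text
[ 0.44047682 -0.35955411  0.26154371] 92.82 [-0.11  0.37  0.88  1.82 -0.32  1.11  0.94] 24.55
scene t2 321 [ 0.437 -0.403  0.068] [ 0.435 -0.403  0.069]
wrist 1770 [ 0.4367 -0.4014  0.0679] [ 0.40876213 -0.42931244  0.0620506 ] [ 0.46467331 -0.37341796  0.07370892] [-0.84 -0.1   4.39]
```

Request:
{"method": "step_arm", "body": {
  "targets": [
    {"dx": -0.43, "dy": -0.05, "dz": 0, "rx": 0, "ry": 0, "rz": 0},
    {"dx": -0.42, "dy": -0.05, "dz": 0.3, "rx": 0, "ry": 0, "rz": 0},
    {"dx": 0, "dy": 0, "dz": 0.8, "rx": 0, "ry": 0, "rz": 0},
    {"dx": 0, "dy": 0, "dz": 0.8, "rx": 0, "ry": 0, "rz": 0},
    {"dx": 0, "dy": 0, "dz": 0.8, "rx": 0, "ry": 0, "rz": 0},
    {"dx": 0, "dy": 0, "dz": 0.8, "rx": 0, "ry": 0, "rz": 0},
    {"dx": 0, "dy": 0, "dz": 0.6, "rx": 0, "ry": 0, "rz": 0},
    {"dx": 0, "dy": 0, "dz": 0.3, "rx": 0, "ry": 0, "rz": 0},
    {"dx": 0, "dy": 0, "dz": 0, "rx": 0, "ry": 0, "rz": 0}
  ],
  "jaw": 1
}}

```text
time_s: 25.82
tool_pos: [0.4383, -0.4035, 0.0432]
eef_rot: [-2.166, -2.274, 0.0]
wrist_force: [-0.4, 0.1, -0.0]
gripper_width: 0.998
grip_force: 0.0
```

Request:
{"method": "step_arm", "body": {
  "targets": [
    {"dx": 0, "dy": 0, "dz": 0, "rx": 0, "ry": 0, "rz": 0}
  ],
  "jaw": 1
}}

```text
time_s: 25.95
tool_pos: [0.4389, -0.4047, 0.0447]
eef_rot: [2.166, 2.273, 0.0]
wrist_force: [-0.5, 0.4, 0.8]
gripper_width: 1.0
grip_force: 0.0
```

Request:
{"method": "step_arm", "body": {
  "targets": [
    {"dx": 0.04, "dy": -0.03, "dz": 0.05, "rx": 0, "ry": 0, "rz": 0},
    {"dx": 0, "dy": 0, "dz": 0, "rx": 0, "ry": 0, "rz": 0}
  ],
  "jaw": 1
}}

```text
time_s: 26.2
tool_pos: [0.4366, -0.4021, 0.0414]
eef_rot: [2.167, 2.274, 0.001]
wrist_force: [-0.1, -0.4, 0.2]
gripper_width: 1.001
grip_force: 0.0
```

Request:
{"method": "step_arm", "body": {
  "targets": [
    {"dx": 0, "dy": 0, "dz": 0, "rx": 0, "ry": 0, "rz": 0},
    {"dx": 0, "dy": 0, "dz": 0, "rx": 0, "ry": 0, "rz": 0},
    {"dx": 0, "dy": 0, "dz": 0, "rx": 0, "ry": 0, "rz": 0},
    {"dx": 0, "dy": 0, "dz": 0, "rx": 0, "ry": 0, "rz": 0},
    {"dx": 0, "dy": 0, "dz": 0, "rx": 0, "ry": 0, "rz": 0},
    {"dx": 0, "dy": 0, "dz": 0, "rx": 0, "ry": 0, "rz": 0}
  ],
  "jaw": 0
}}

```text
time_s: 26.95
tool_pos: [0.4369, -0.4024, 0.0415]
eef_rot: [2.167, 2.274, 0.001]
wrist_force: [-0.8, 1.4, 6.1]
gripper_width: 0.66
grip_force: 63.4
```

Request:
{"method": "step_arm", "body": {
  "targets": [
    {"dx": 0, "dy": 0, "dz": -0.4, "rx": 0, "ry": 0, "rz": 0},
    {"dx": 0, "dy": 0, "dz": -0.8, "rx": 0, "ry": 0, "rz": 0},
    {"dx": 0, "dy": 0, "dz": -0.9, "rx": 0, "ry": 0, "rz": 0},
    {"dx": 0, "dy": 0, "dz": -0.9, "rx": 0, "ry": 0, "rz": 0},
    {"dx": 0, "dy": 0, "dz": -0.9, "rx": 0, "ry": 0, "rz": 0},
    {"dx": 0, "dy": 0, "dz": -0.7, "rx": 0, "ry": 0, "rz": 0},
    {"dx": 0, "dy": 0, "dz": 0, "rx": 0, "ry": 0, "rz": 0}
  ],
  "jaw": 0
}}

```text
time_s: 27.82
tool_pos: [0.437, -0.4036, 0.2743]
eef_rot: [2.164, 2.27, 0.002]
wrist_force: [0.1, -0.4, -1.6]
gripper_width: 0.649
grip_force: 64.1
```

```bash
cat > tg.py <<'E'
from tins import *
s=get_state();print(s["tool_pos"],yaw(s),s["joint_pos"].round(2),s["time_s"],"go",go([.490,-.0150,.057],s))
c=calibration("wrist");im,d=capture("wrist")
W=cloud(c,d);R=Ro.from_rotvec(s["eef_rot"]).as_matrix()
T=(W-s["tool_pos"])@R
m=(abs(T[...,0])<.04)&(abs(T[...,1])<.024)&(T[...,2]>-.045)&(T[...,2]<-.02);q=T[m];print("tin in tool",len(q),q.min(0).round(4),q.max(0).round(4))
E
python3 tg.py
```

```text
[ 0.43698949 -0.40355966  0.27429406] 92.72 [-0.02  0.41  0.89  1.75 -0.35  1.14  1.02] 27.825 go [7.73 1.41 4.33]
tin in tool 11773 [-0.0284 -0.024  -0.032 ] [ 0.0292  0.024  -0.0201]
```

Request:
{"method": "step_arm", "body": {
  "targets": [
    {"dx": 0.5, "dy": 0.12, "dz": 0, "rx": 0, "ry": 0, "rz": 0},
    {"dx": 0.8, "dy": 0.14, "dz": 0, "rx": 0, "ry": 0, "rz": 0},
    {"dx": 0.8, "dy": 0.14, "dz": 0, "rx": 0, "ry": 0, "rz": 0},
    {"dx": 0.8, "dy": 0.14, "dz": 0, "rx": 0, "ry": 0, "rz": 0},
    {"dx": 0.8, "dy": 0.14, "dz": 0, "rx": 0, "ry": 0, "rz": 0},
    {"dx": 0.8, "dy": 0.14, "dz": 0, "rx": 0, "ry": 0, "rz": 0},
    {"dx": 0.8, "dy": 0.14, "dz": 0, "rx": 0, "ry": 0, "rz": 0},
    {"dx": 0.8, "dy": 0.14, "dz": 0, "rx": 0, "ry": 0, "rz": 0},
    {"dx": 0.8, "dy": 0.14, "dz": 0, "rx": 0, "ry": 0, "rz": 0},
    {"dx": 0.5, "dy": 0.12, "dz": 0, "rx": 0, "ry": 0, "rz": -0.5},
    {"dx": 0.36, "dy": 0.05, "dz": 0, "rx": 0, "ry": 0, "rz": 0},
    {"dx": 0, "dy": 0, "dz": 0, "rx": 0, "ry": 0, "rz": 0}
  ],
  "jaw": 0
}}

```text
time_s: 29.38
tool_pos: [0.4871, -0.0099, 0.2697]
eef_rot: [-2.153, -2.286, 0.004]
wrist_force: [-0.6, 0.6, -1.6]
gripper_width: 0.651
grip_force: 64.1
```

Request:
{"method": "step_arm", "body": {
  "targets": [
    {"dx": 0, "dy": 0, "dz": 0, "rx": 0, "ry": 0, "rz": 0},
    {"dx": 0, "dy": 0, "dz": 0, "rx": 0, "ry": 0, "rz": 0}
  ],
  "jaw": 0
}}

```text
time_s: 29.62
tool_pos: [0.4878, -0.0124, 0.2707]
eef_rot: [-2.159, -2.282, 0.001]
wrist_force: [-0.6, 0.3, -1.5]
gripper_width: 0.653
grip_force: 64.1
```

```bash
python3 tg.py
```

```text
[ 0.48775166 -0.01242586  0.27071952] 93.15 [-0.83  0.14  0.82  1.98 -0.12  1.07  0.1 ] 29.625 go [-0.05  0.04  4.27]
tin in tool 11785 [-0.0282 -0.024  -0.0326] [ 0.0291  0.024  -0.02  ]
```

Request:
{"method": "step_arm", "body": {
  "targets": [
    {"dx": -0.03, "dy": 0.04, "dz": 0, "rx": 0, "ry": 0, "rz": 1.2},
    {"dx": 0, "dy": 0, "dz": 0.5, "rx": 0, "ry": 0, "rz": 0},
    {"dx": 0, "dy": 0, "dz": 0.8, "rx": 0, "ry": 0, "rz": 0},
    {"dx": 0, "dy": 0, "dz": 0.8, "rx": 0, "ry": 0, "rz": 0},
    {"dx": 0, "dy": 0, "dz": 0.6, "rx": 0, "ry": 0, "rz": 0},
    {"dx": 0, "dy": 0, "dz": 0.4, "rx": 0, "ry": 0, "rz": 0},
    {"dx": 0, "dy": 0, "dz": 0, "rx": 0, "ry": 0, "rz": 0},
    {"dx": 0, "dy": 0, "dz": 0, "rx": 0, "ry": 0, "rz": 0}
  ],
  "jaw": 0
}}

```text
time_s: 30.68
tool_pos: [0.491, -0.0129, 0.1167]
eef_rot: [2.181, 2.26, 0.001]
wrist_force: [-0.9, -0.0, -1.7]
gripper_width: 0.655
grip_force: 64.2
```

Request:
{"method": "step_arm", "body": {
  "targets": [
    {"dx": -0.02, "dy": -0.01, "dz": 0.3, "rx": 0, "ry": 0, "rz": 0},
    {"dx": 0, "dy": 0, "dz": 0.25, "rx": 0, "ry": 0, "rz": 0},
    {"dx": 0, "dy": 0, "dz": 0.25, "rx": 0, "ry": 0, "rz": 0},
    {"dx": 0, "dy": 0, "dz": 0.2, "rx": 0, "ry": 0, "rz": 0},
    {"dx": 0, "dy": 0, "dz": 0, "rx": 0, "ry": 0, "rz": 0},
    {"dx": 0, "dy": 0, "dz": 0, "rx": 0, "ry": 0, "rz": 0}
  ],
  "jaw": 0
}}

```text
time_s: 31.42
tool_pos: [0.49, -0.0138, 0.0661]
eef_rot: [2.181, 2.261, 0.0]
wrist_force: [0.4, -0.2, -2.2]
gripper_width: 0.653
grip_force: 64.2
```

Request:
{"method": "step_arm", "body": {
  "targets": [
    {"dx": 0, "dy": 0, "dz": 0.08, "rx": 0, "ry": 0, "rz": 0},
    {"dx": 0, "dy": 0, "dz": 0.06, "rx": 0, "ry": 0, "rz": 0},
    {"dx": 0, "dy": 0, "dz": 0.03, "rx": 0, "ry": 0, "rz": 0},
    {"dx": 0, "dy": 0, "dz": 0, "rx": 0, "ry": 0, "rz": 0}
  ],
  "jaw": 0
}}

```text
time_s: 31.92
tool_pos: [0.4897, -0.0136, 0.0574]
eef_rot: [-2.181, -2.261, 0.0]
wrist_force: [-0.3, -0.3, -2.8]
gripper_width: 0.653
grip_force: 64.2
```

Request:
{"method": "step_arm", "body": {
  "targets": [
    {"dx": 0, "dy": 0, "dz": 0.03, "rx": 0, "ry": 0, "rz": 0},
    {"dx": 0, "dy": 0, "dz": 0.03, "rx": 0, "ry": 0, "rz": 0},
    {"dx": 0, "dy": 0, "dz": 0, "rx": 0, "ry": 0, "rz": 0}
  ],
  "jaw": 0
}}

```text
time_s: 32.3
tool_pos: [0.4907, -0.0137, 0.0553]
eef_rot: [2.181, 2.26, 0.003]
wrist_force: [-0.6, 0.7, 10.6]
gripper_width: 0.657
grip_force: 65.4
```

Seated (contact 10 N). Release, rise and go to the knob.

Request:
{"method": "step_arm", "body": {
  "targets": [
    {"dx": 0, "dy": 0, "dz": 0, "rx": 0, "ry": 0, "rz": 0},
    {"dx": 0, "dy": 0, "dz": 0, "rx": 0, "ry": 0, "rz": 0},
    {"dx": 0, "dy": 0, "dz": 0, "rx": 0, "ry": 0, "rz": 0},
    {"dx": 0, "dy": 0, "dz": -0.2, "rx": 0, "ry": 0, "rz": 0},
    {"dx": 0, "dy": 0, "dz": -0.4, "rx": 0, "ry": 0, "rz": 0},
    {"dx": 0, "dy": 0, "dz": -0.8, "rx": 0, "ry": 0, "rz": 0},
    {"dx": 0, "dy": 0, "dz": -0.9, "rx": 0, "ry": 0, "rz": 0},
    {"dx": 0, "dy": 0, "dz": -0.9, "rx": 0, "ry": 0, "rz": 0},
    {"dx": 0, "dy": 0, "dz": -0.5, "rx": 0, "ry": 0, "rz": 0},
    {"dx": 0, "dy": 0, "dz": 0, "rx": 0, "ry": 0, "rz": 0},
    {"dx": 0, "dy": 0, "dz": 0, "rx": 0, "ry": 0, "rz": 0}
  ],
  "jaw": 0.8
}}

```text
time_s: 33.67
tool_pos: [0.4891, -0.0135, 0.2389]
eef_rot: [-2.18, -2.261, 0.001]
wrist_force: [-0.1, -0.4, -0.7]
gripper_width: 0.797
grip_force: 0.0
```

```bash
python3 bay.py w7
python3 - <<'E'
from tins import *
s=get_state();print(s["joint_pos"].round(2),"go knob",go([.484,.2367,.129],s))
ct=calibration("top");W=cloud(ct,capture("top")[1])
m=(W[...,2]>.055)&(W[...,2]<.08)&(W[...,0]>.35)&(W[...,0]<.65)&(W[...,1]<-.25)&(W[...,1]>-.48);print("left on top in tin area",m.sum(),W[m].mean(0))
E
```

```text
[ 0.48913652 -0.01347135  0.23893592] 92.07 33.675
0 0.03 1332 [ 0.49  -0.016  0.019]
0.04 0.055 275 [ 0.491 -0.006  0.048]
0.055 0.075 106 [0.49  0.007 0.065]
0.075 0.095 2399 [ 0.491 -0.013  0.081]
knob 0  
[-0.83  0.2   0.85  2.02 -0.18  1.    0.14] go knob [5.01 0.09 2.19]
left on top in tin area 185 [ 0.57897165 -0.30505713  0.06917614]
```

Request:
{"method": "step_arm", "body": {
  "targets": [
    {"dx": 0.5, "dy": 0.01, "dz": 0, "rx": 0, "ry": 0, "rz": 0},
    {"dx": 0.8, "dy": 0.02, "dz": 0, "rx": 0, "ry": 0, "rz": 0},
    {"dx": 0.8, "dy": 0.02, "dz": 0, "rx": 0, "ry": 0, "rz": 0},
    {"dx": 0.8, "dy": 0.02, "dz": 0, "rx": 0, "ry": 0, "rz": 0},
    {"dx": 0.8, "dy": 0.02, "dz": 0, "rx": 0, "ry": 0, "rz": 0},
    {"dx": 0.8, "dy": 0, "dz": 0.2, "rx": 0, "ry": 0, "rz": 0},
    {"dx": 0.5, "dy": 0, "dz": 0.5, "rx": 0, "ry": 0, "rz": 0},
    {"dx": 0, "dy": 0, "dz": 0.4, "rx": 0, "ry": 0, "rz": 0},
    {"dx": 0, "dy": 0, "dz": 0, "rx": 0, "ry": 0, "rz": 0},
    {"dx": 0, "dy": 0, "dz": 0, "rx": 0, "ry": 0, "rz": 0}
  ],
  "jaw": 0.55
}}

```text
time_s: 35.02
tool_pos: [0.4856, 0.2357, 0.1846]
eef_rot: [2.182, 2.259, -0.001]
wrist_force: [-0.8, 0.4, 0.8]
gripper_width: 0.55
grip_force: 0.0
```

Run:
```python
from tins import *
s=get_state();print(s["tool_pos"],yaw(s),s["joint_pos"].round(2),"go knob",go([.484,.2367,.129],s))
```

```text
[0.48560341 0.23567254 0.1846267 ] 91.99 [-1.12  0.37  0.69  1.96 -0.29  0.91 -0.24] go knob [ 0.02 -0.03  1.11]
```

Request:
{"method": "step_arm", "body": {
  "targets": [
    {"dx": 0.02, "dy": -0.03, "dz": 0.4, "rx": 0, "ry": 0, "rz": 0},
    {"dx": 0, "dy": 0, "dz": 0.4, "rx": 0, "ry": 0, "rz": 0},
    {"dx": 0, "dy": 0, "dz": 0.3, "rx": 0, "ry": 0, "rz": 0},
    {"dx": 0, "dy": 0, "dz": 0, "rx": 0, "ry": 0, "rz": 0},
    {"dx": 0, "dy": 0, "dz": 0, "rx": 0, "ry": 0, "rz": 0}
  ],
  "jaw": 0.55
}}

```text
time_s: 35.65
tool_pos: [0.4844, 0.2374, 0.1302]
eef_rot: [2.181, 2.26, 0.002]
wrist_force: [0.2, -0.6, -0.2]
gripper_width: 0.552
grip_force: 0.0
```

Request:
{"method": "step_arm", "body": {
  "targets": [
    {"dx": 0, "dy": 0, "dz": 0, "rx": 0, "ry": 0, "rz": 0},
    {"dx": 0, "dy": 0, "dz": 0, "rx": 0, "ry": 0, "rz": 0},
    {"dx": 0, "dy": 0, "dz": 0, "rx": 0, "ry": 0, "rz": 0},
    {"dx": 0, "dy": 0, "dz": 0, "rx": 0, "ry": 0, "rz": 0},
    {"dx": 0, "dy": 0, "dz": 0, "rx": 0, "ry": 0, "rz": 0}
  ],
  "jaw": 0
}}

```text
time_s: 36.28
tool_pos: [0.4847, 0.2376, 0.1304]
eef_rot: [2.181, 2.26, 0.003]
wrist_force: [-0.2, -1.3, 6.3]
gripper_width: 0.296
grip_force: 58.8
```

Request:
{"method": "step_arm", "body": {
  "targets": [
    {"dx": 0, "dy": 0, "dz": -0.12, "rx": 0, "ry": 0, "rz": 0},
    {"dx": 0, "dy": 0, "dz": -0.13, "rx": 0, "ry": 0, "rz": 0},
    {"dx": 0, "dy": 0, "dz": 0, "rx": 0, "ry": 0, "rz": 0},
    {"dx": 0, "dy": 0, "dz": 0, "rx": 0, "ry": 0, "rz": 0}
  ],
  "jaw": 0
}}

```text
time_s: 36.78
tool_pos: [0.4833, 0.2374, 0.1417]
eef_rot: [-2.181, -2.261, 0.001]
wrist_force: [0.1, 2.3, -5.7]
gripper_width: 0.293
grip_force: 59.2
```

Request:
{"method": "step_arm", "body": {
  "targets": [
    {"dx": -0.011, "dy": -0.156, "dz": 0, "rx": 0, "ry": 0, "rz": 0},
    {"dx": -0.038, "dy": -0.152, "dz": 0, "rx": 0, "ry": 0, "rz": 0},
    {"dx": -0.064, "dy": -0.143, "dz": 0, "rx": 0, "ry": 0, "rz": 0},
    {"dx": -0.088, "dy": -0.13, "dz": 0, "rx": 0, "ry": 0, "rz": 0},
    {"dx": -0.109, "dy": -0.113, "dz": 0, "rx": 0, "ry": 0, "rz": 0},
    {"dx": -0.127, "dy": -0.092, "dz": 0, "rx": 0, "ry": 0, "rz": 0},
    {"dx": -0.141, "dy": -0.068, "dz": 0, "rx": 0, "ry": 0, "rz": 0},
    {"dx": -0.151, "dy": -0.043, "dz": 0, "rx": 0, "ry": 0, "rz": 0},
    {"dx": -0.156, "dy": -0.016, "dz": 0, "rx": 0, "ry": 0, "rz": 0},
    {"dx": 0, "dy": 0, "dz": 0, "rx": 0, "ry": 0, "rz": 0},
    {"dx": 0, "dy": 0, "dz": 0, "rx": 0, "ry": 0, "rz": 0}
  ],
  "jaw": 0
}}

```text
time_s: 38.15
tool_pos: [0.4397, 0.1915, 0.1419]
eef_rot: [-2.181, -2.261, 0.0]
wrist_force: [0.7, 0.1, -5.5]
gripper_width: 0.294
grip_force: 59.4
```

Within 1 mm of the hole (0.4395, 0.1908). Lower it.

Request:
{"method": "step_arm", "body": {
  "targets": [
    {"dx": -0.01, "dy": 0, "dz": 0.12, "rx": 0, "ry": 0, "rz": 0},
    {"dx": 0, "dy": 0, "dz": 0.13, "rx": 0, "ry": 0, "rz": 0},
    {"dx": 0, "dy": 0, "dz": 0, "rx": 0, "ry": 0, "rz": 0},
    {"dx": 0, "dy": 0, "dz": 0, "rx": 0, "ry": 0, "rz": 0}
  ],
  "jaw": 0
}}

```text
time_s: 38.65
tool_pos: [0.4399, 0.1919, 0.1303]
eef_rot: [-2.18, -2.26, -0.001]
wrist_force: [-5.2, -0.3, 13.4]
gripper_width: 0.29
grip_force: 61.3
```

Request:
{"method": "step_arm", "body": {
  "targets": [
    {"dx": 0, "dy": 0, "dz": 0, "rx": 0, "ry": 0, "rz": 0},
    {"dx": 0, "dy": 0, "dz": 0, "rx": 0, "ry": 0, "rz": 0},
    {"dx": 0, "dy": 0, "dz": 0, "rx": 0, "ry": 0, "rz": 0},
    {"dx": 0, "dy": 0, "dz": -0.4, "rx": 0, "ry": 0, "rz": 0},
    {"dx": 0, "dy": 0, "dz": -0.9, "rx": 0, "ry": 0, "rz": 0},
    {"dx": 0, "dy": 0, "dz": -0.9, "rx": 0, "ry": 0, "rz": 0},
    {"dx": -0.5, "dy": 0.4, "dz": -0.7, "rx": 0, "ry": 0, "rz": 0},
    {"dx": -0.8, "dy": 0.4, "dz": 0, "rx": 0, "ry": 0, "rz": 0},
    {"dx": 0, "dy": 0, "dz": 0, "rx": 0, "ry": 0, "rz": 0},
    {"dx": 0, "dy": 0, "dz": 0, "rx": 0, "ry": 0, "rz": 0}
  ],
  "jaw": 0.55
}}

```text
time_s: 39.9
tool_pos: [0.4817, 0.1277, 0.2741]
eef_rot: [-2.181, -2.26, 0.001]
wrist_force: [-0.6, 0.7, -1.2]
gripper_width: 0.55
grip_force: 0.0
```

```bash
python3 bay.py w8
python3 - <<'E'
from tins import *
c=calibration("wrist");W=cloud(c,capture("wrist")[1]);r=np.hypot(W[...,0]-.4845,W[...,1]-.1923)
q=W[(r<.07)&(W[...,2]>.148)&(W[...,2]<.175)];p=(q.min(0)+q.max(0))/2;print("knob top",len(q),p.round(4),q[:,2].max(),"crank deg",np.degrees(np.arctan2(p[1]-.1923,p[0]-.4845))-1.88)
for n in("scene","top"):
    W=cloud(calibration(n),capture(n)[1])
    q=W[(W[...,2]>.105)&(W[...,2]<.19)&(W[...,1]<-.05)&(W[...,1]>-.13)&(W[...,0]>.41)&(W[...,0]<.57)];print("flap",n,len(q),q.min(0).round(3),q.max(0).round(3))
print(get_state()["joint_pos"].round(2))
E
```

```text
[0.48170302 0.12766084 0.27410435] 92.04 39.9
0 0.03 842 [ 0.49  -0.033  0.019]
0.04 0.055 280 [ 0.491 -0.025  0.045]
0.055 0.075 0 
0.075 0.095 0 
knob 788 [0.4406 0.1912 0.1549] 0.15786498853649333
knob top 754 [0.4398 0.1906 0.1533] 0.15838010506972916 crank deg -179.67258581423408
flap scene 188 [ 0.427 -0.105  0.105] [ 0.555 -0.063  0.178]
flap top 473 [ 0.429 -0.104  0.105] [ 0.559 -0.055  0.18 ]
[-1.11  0.17  0.83  1.96 -0.14  1.08 -0.19]
```

View pics/w8.png

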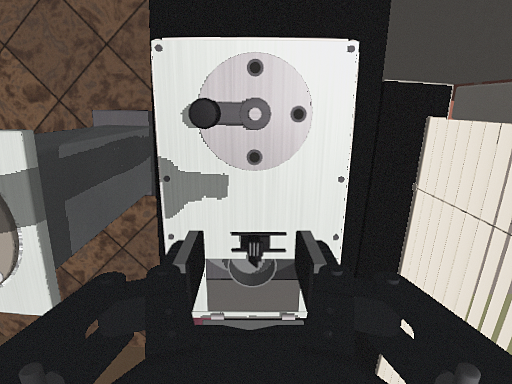

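The view shows the crank pointing to −x (180.3°), the knob at home height and an empty cup under the opening. Now I'll close the flap: shut the fingers, pass behind it and push.

Request:
{"method": "step_arm", "body": {
  "targets": [
    {"dx": -0.5, "dy": -0.05, "dz": 0, "rx": 0, "ry": 0, "rz": 0},
    {"dx": -0.8, "dy": -0.06, "dz": 0, "rx": 0, "ry": 0, "rz": 0},
    {"dx": -0.8, "dy": -0.06, "dz": 0, "rx": 0, "ry": 0, "rz": 0},
    {"dx": -0.8, "dy": -0.06, "dz": 0, "rx": 0, "ry": 0, "rz": 0},
    {"dx": -0.8, "dy": -0.06, "dz": 0, "rx": 0, "ry": 0, "rz": 0},
    {"dx": -0.8, "dy": -0.06, "dz": 0, "rx": 0, "ry": 0, "rz": 0},
    {"dx": -0.8, "dy": -0.06, "dz": 0, "rx": 0, "ry": 0, "rz": 0},
    {"dx": -0.4, "dy": -0.02, "dz": 0, "rx": 0, "ry": 0, "rz": 0},
    {"dx": 0, "dy": 0, "dz": 0, "rx": 0, "ry": 0, "rz": 0},
    {"dx": 0, "dy": 0, "dz": 0, "rx": 0, "ry": 0, "rz": 0}
  ],
  "jaw": 0
}}

```text
time_s: 41.35
tool_pos: [0.4705, -0.1575, 0.2743]
eef_rot: [-2.18, -2.261, -0.0]
wrist_force: [-0.6, 0.6, 0.3]
gripper_width: -0.003
grip_force: 0.0
```

Request:
{"method": "step_arm", "body": {
  "targets": [
    {"dx": 0, "dy": 0, "dz": 0.8, "rx": 0, "ry": 0, "rz": 0},
    {"dx": 0, "dy": 0, "dz": 0.8, "rx": 0, "ry": 0, "rz": 0},
    {"dx": 0, "dy": 0, "dz": 0.7, "rx": 0, "ry": 0, "rz": 0},
    {"dx": 0, "dy": 0, "dz": 0, "rx": 0, "ry": 0, "rz": 0},
    {"dx": 0.4, "dy": 0, "dz": 0, "rx": 0, "ry": 0, "rz": 0},
    {"dx": 0.4, "dy": 0, "dz": 0, "rx": 0, "ry": 0, "rz": 0},
    {"dx": 0.3, "dy": 0, "dz": 0, "rx": 0, "ry": 0, "rz": 0},
    {"dx": 0.3, "dy": 0, "dz": 0, "rx": 0, "ry": 0, "rz": 0},
    {"dx": 0.3, "dy": 0, "dz": 0, "rx": 0, "ry": 0, "rz": 0},
    {"dx": 0, "dy": 0, "dz": 0, "rx": 0, "ry": 0, "rz": 0}
  ],
  "jaw": 0
}}

```text
time_s: 42.6
tool_pos: [0.4678, -0.0718, 0.1595]
eef_rot: [-2.178, -2.263, -0.0]
wrist_force: [0.7, -0.7, -0.5]
gripper_width: 0.0
grip_force: 0.4
```

Request:
{"method": "step_arm", "body": {
  "targets": [
    {"dx": 0.22, "dy": 0, "dz": 0.03, "rx": 0, "ry": 0, "rz": 0},
    {"dx": 0.22, "dy": 0, "dz": 0.04, "rx": 0, "ry": 0, "rz": 0},
    {"dx": 0.2, "dy": 0, "dz": 0.08, "rx": 0, "ry": 0, "rz": 0},
    {"dx": 0.18, "dy": 0, "dz": 0.1, "rx": 0, "ry": 0, "rz": 0},
    {"dx": 0.15, "dy": 0, "dz": 0.12, "rx": 0, "ry": 0, "rz": 0},
    {"dx": 0.12, "dy": 0, "dz": 0.12, "rx": 0, "ry": 0, "rz": 0},
    {"dx": 0.12, "dy": 0, "dz": 0.12, "rx": 0, "ry": 0, "rz": 0},
    {"dx": 0.1, "dy": 0, "dz": 0.12, "rx": 0, "ry": 0, "rz": 0},
    {"dx": 0, "dy": 0, "dz": 0, "rx": 0, "ry": 0, "rz": 0}
  ],
  "jaw": 0
}}

```text
time_s: 43.72
tool_pos: [0.4652, -0.0071, 0.1225]
eef_rot: [-2.18, -2.261, 0.001]
wrist_force: [-0.3, -0.4, 1.6]
gripper_width: 0.005
grip_force: 0.6
```

Request:
{"method": "step_arm", "body": {
  "targets": [
    {"dx": 0.1, "dy": 0, "dz": 0.1, "rx": 0, "ry": 0, "rz": 0},
    {"dx": 0.1, "dy": 0, "dz": 0.1, "rx": 0, "ry": 0, "rz": 0},
    {"dx": 0.04, "dy": 0, "dz": 0.1, "rx": 0, "ry": 0, "rz": 0},
    {"dx": 0, "dy": 0, "dz": 0.08, "rx": 0, "ry": 0, "rz": 0},
    {"dx": 0, "dy": 0, "dz": 0, "rx": 0, "ry": 0, "rz": 0},
    {"dx": 0, "dy": 0, "dz": 0, "rx": 0, "ry": 0, "rz": 0}
  ],
  "jaw": 0
}}

```text
time_s: 44.48
tool_pos: [0.4646, 0.0046, 0.1038]
eef_rot: [-2.18, -2.261, 0.001]
wrist_force: [0.1, 0.2, -0.3]
gripper_width: 0.0
grip_force: 0.0
```

Request:
{"method": "step_arm", "body": {
  "targets": [
    {"dx": 0, "dy": 0, "dz": 0.04, "rx": 0, "ry": 0, "rz": 0},
    {"dx": 0, "dy": 0, "dz": 0.03, "rx": 0, "ry": 0, "rz": 0},
    {"dx": 0, "dy": 0, "dz": 0, "rx": 0, "ry": 0, "rz": 0}
  ],
  "jaw": 0
}}

```text
time_s: 44.85
tool_pos: [0.465, 0.0045, 0.1008]
eef_rot: [-2.181, -2.26, -0.001]
wrist_force: [-3.2, 1.4, 9.1]
gripper_width: 0.001
grip_force: 4.5
```

Pressed down with 9 N. Retreat upwards and check.

Request:
{"method": "step_arm", "body": {
  "targets": [
    {"dx": 0, "dy": 0, "dz": -0.1, "rx": 0, "ry": 0, "rz": 0},
    {"dx": 0, "dy": 0, "dz": -0.3, "rx": 0, "ry": 0, "rz": 0},
    {"dx": 0, "dy": 0, "dz": -0.8, "rx": 0, "ry": 0, "rz": 0},
    {"dx": 0, "dy": 0, "dz": -0.9, "rx": 0, "ry": 0, "rz": 0},
    {"dx": -0.5, "dy": 0, "dz": -0.9, "rx": 0, "ry": 0, "rz": 0},
    {"dx": -0.6, "dy": 0, "dz": -0.5, "rx": 0, "ry": 0, "rz": 0},
    {"dx": 0, "dy": 0, "dz": 0, "rx": 0, "ry": 0, "rz": 0},
    {"dx": 0, "dy": 0, "dz": 0, "rx": 0, "ry": 0, "rz": 0}
  ],
  "jaw": 0
}}

```text
time_s: 45.85
tool_pos: [0.4665, -0.0502, 0.2753]
eef_rot: [-2.18, -2.26, -0.0]
wrist_force: [-0.5, -0.0, 0.1]
gripper_width: 0.003
grip_force: 0.0
```

Run:
```python
from tins import *
s=get_state();c=calibration("wrist");im,d=capture("wrist");W=cloud(c,d);cv2.imwrite("pics/w9.png",im);print(s["time_s"],s["tool_pos"])
q=W[(W[...,0]>.435)&(W[...,0]<.545)&(W[...,1]>-.045)&(W[...,1]<.02)&(W[...,2]<.2)];print("flap z pct",np.nanpercentile(q[:,2],[1,50,99]).round(4))
for a,b in((-.045,-.03),(-.01,.0),(.01,.02)):
    k=q[(q[:,1]>a)&(q[:,1]<b)];print(a,len(k),np.nanmedian(k[:,2]).round(4) if len(k) else "")
q=W[(np.hypot(W[...,0]-.4845,W[...,1]-.1923)<.07)&(W[...,2]>.148)&(W[...,2]<.175)];print("knob",len(q),((q.min(0)+q.max(0))/2).round(4),q[:,2].max() if len(q) else "")
im2,_=capture("scene");cv2.imwrite("pics/s9.png",np.hstack([cv2.resize(im2[90:370,160:450],(414,400)),cv2.resize(im[100:384,120:400],(380,386))[:386].copy() if 0 else cv2.resize(im[:,60:452],(386,400))]))
```

```text
45.85 [ 0.46653535 -0.05021469  0.27527283]
flap z pct [0.1003 0.1021 0.1054]
-0.045 1390 0.1018
-0.01 1000 0.1023
0.01 1051 0.1022Traceback (most recent call last):
  File "<stdin>", line 6, in <module>
    return umr_minimum(a, axis, None, out, keepdims, initial, where)
ValueError: zero-size array to reduction operation minimum which has no identity
```

Run:
```python
from tins import *
im,_=capture("scene");w=cv2.imread("pics/w9.png")
cv2.imwrite("pics/s9.png",np.hstack([cv2.resize(im[90:370,160:450],(414,400)),cv2.resize(w[:,60:452],(386,400))]))
```

```text
(no output)
```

View pics/s9.png

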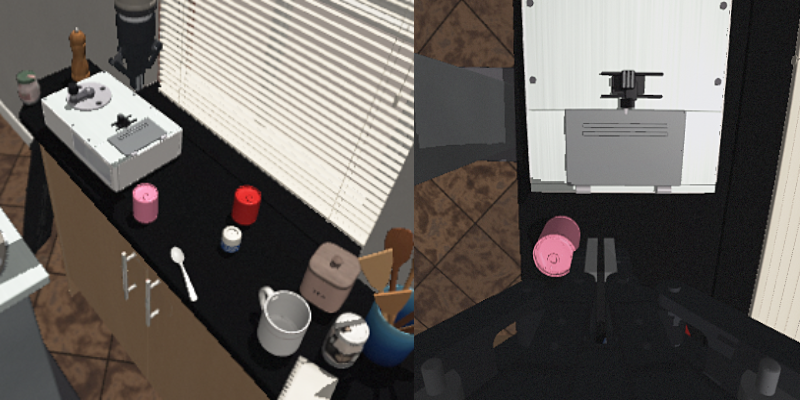

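The flap lies shut under the latch hook (right panel, at 627,105). No green tins are left on the worktop, and the mug, egg pot, jar and mill are standing where they were. Handing in.

```bash
python3 -c "from plant import *;print(finish_job())"
```

```text
the job is handed in; nothing more can be done
None
```

I put both green-label tins upright in separate cups, left an empty cup under the opening with the plunger home and the flap latched shut, and handed the job in at about 46 s. No verdict came back.

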